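# Refill the sinker dispenser and hold its plunger open

### The job

Pick up the scoop by its upright handle, scoop all four ball sinkers out of the bin and tip them into the hopper of the sinker dispenser while its plunger is still shut, then stand the scoop upright on the open shelf and let go of it. Then grip the brass knob, pull the sprung plunger fully back to its stop so that all four sinkers drop into the catch tray below, and finish while holding it there: do not let go, the plunger must stay fully back in the gripper. Do not touch the sinkers with the gripper, and leave the lures, pliers and reel cap where they are.

Things in the scene. Friction and masses are not known exactly. Their poses are not given: they have to be found in the camera images.
- bin: Fixed white open bin with the sinkers. Origin on its underside on the shelf; x along it to its sloped end, z up. Floor top at z = 4 mm, level from x = -120 to +55. Outside x -124 to +119, y -42 to +42; walls 4 mm thick, 45 mm high (end wall at the ramp 75); inner side faces at y = +-38. Sinkers start at x = +5 to +57, floor free from -120 to +5.
- bin_ramp (a point): Foot of the bin's ramp: on its floor at bin x = +55 mm, y = 0, z = 4. From here the floor rises at 30 degrees to the end wall, whose inner face is 60 mm further in x and whose top is at z = 75 mm. Axes as the bin's.
- scoop: Loose steel scoop, about 180 g, standing on its flat pan on the shelf. Origin at the centre of the pan's underside; x to the open front lip, z up. Pan 90 mm long (x -45 to +45), 64 wide, floor 2 thick, side and back walls 2 thick and 34 high, front open; a plate bridges its rear (x -45 to -15) at z 34 to 38.
- scoop_handle (a point): Point on the centre line of the scoop's upright flat wooden handle, at scoop x = -32 mm, y = 0, z = 98. Handle 14 mm thick along scoop y (pinch it across y), 26 mm along x, from z = 38 to its top at z = 130. Axes as the scoop's.
- dispenser: Fixed grey steel dispenser. Origin on the shelf under the centre of its round hopper; plunger is pulled to its -x; z up. Below the hopper a square open catch tray, 124 mm outside, walls 5 thick and 45 high, floor top at 5. Corner posts 8 mm thick at x, y = +-58 reach z = 170. Spring barrel 38 mm across, from x = -29 to -75 at z = 85.
- hopper (a point): Centre of the hopper's open round mouth, 190 mm above the dispenser's origin. Inner radius 63 mm, straight down to 163 mm height, then a funnel to a throat of 24 mm inner radius from 125 mm down to its open bottom at 66 mm. The plunger's nose, 28 mm thick, crosses the throat at 85 mm height and holds sinkers back.
- plunger (a joint): How far the sprung plunger is drawn back, m: 0 = home, tip through the seat hole in the throat's far wall; 0.058 = fully back at its stop, throat open (sinkers fall between about 0.03 and 0.05). The spring pushes it home with 3 N at 0 and 8.8 N at 0.058; let go, it shoots home.
- knob (a point): Middle of the grip part of the plunger's knurled brass knob, on its axis, 85 mm above the shelf, at dispenser x = -127 mm when home; moves with the plunger to dispenser -x. Grip part 30 mm diameter, 34 mm long along x, with a flange of 38 mm diameter, 6 thick, on its outer end; a 20 mm rod towards the hopper. Axes as the dispenser's.
- sinker0: Loose round ball sinker, smooth dark steel, slippery (friction about 0.25), rolls easily, 20 mm diameter, about 35 g; origin at its centre. All four are alike.
- sinker1: Loose round ball sinker, smooth dark steel, slippery (friction about 0.25), rolls easily, 20 mm diameter, about 35 g; origin at its centre. All four are alike.
- sinker2: Loose round ball sinker, smooth dark steel, slippery (friction about 0.25), rolls easily, 20 mm diameter, about 35 g; origin at its centre. All four are alike.
- sinker3: Loose round ball sinker, smooth dark steel, slippery (friction about 0.25), rolls easily, 20 mm diameter, about 35 g; origin at its centre. All four are alike.
- lure0: Bystander: green rubber shad lure, 85 mm long, 18 mm high, lying beyond the work.
- lure1: Bystander: second green rubber shad lure, the same.
- pliers: Bystander: titanium long-nose pliers, 155 mm long, 11 mm high, lying between bin and dispenser.
- reel_cap: Bystander: black nylon reel cap, disc of 52 mm diameter, 16 mm high.
There are look-alikes about, which are no part of the job. Leave any orange, purple or red look-alike of the scoop alone.

How it is judged:
By the outcome, as a careful person would: the job done as asked, in the order asked, and still so for the second after the job is handed in, while the arm keeps its last pose, push and grip.
It also fails if it takes over 67 s, if anything falls off the work surface, if the arm or the gripper's body presses on something with over 40 N, if the wrist force passes 120 N, or if a joint passes its speed limit or range.

### The arm

A 6-joint arm with a two-finger parallel gripper is mounted at the origin on the work surface. World frame = base frame: x ahead of the robot, y to its left, z up, the work surface at z = 0. Lengths are in mm, angles in rad, forces in N, time in s.
With the tool pointing down it reaches from about 250 to 775 mm from the base axis. Payload 8.9 kg.
Tool frame: the origin (TCP) lies at the very end of the fingers, on their centre line; the grasp point (between the pads) lies 19 mm behind it; z points along the fingers, y is the line along which they close (so a half turn about z gives the same grasp; the last joint's range is limited). The gripper opens to 85 mm and grips with 20 to 120 N. Pads are 22 mm wide; open, the fingers measure 114 mm over their backs; the gripper's body (76 mm by 85 mm) begins 54 mm behind the grasp point. The pads swing forward as they close: fully open they stand 13 mm farther back than shut.
Start: joints at [1.139, 0.291, -0.153, 1.127, 0, 1.431], TCP at [151.527, 502.656, 231.305] pointing down, gripper open.
Joint ranges: [-2.52, 2.52], [-0.91, 1.74], [-1.3, 1.37], [-1.96, 2.02], [-1.52, 1.47], [-3.14, 3.14]. Speed limits (rad/s): [2.22, 2.22, 2.79, 3.14, 3.14, 3.14].

### API

Orientations are given as a unit quaternion [x, y, z, w].
In Python, from station import sensors, vision, env gives the robot as it stands.
- The arm moves only by the tool servo_tool, never from a script. Its argument "moves" is a list of rows, each a list of 6 numbers: the shift along the tool's x, y, z normalised to -1 to 1, where 1 is 0.3 m, then the turn, a rotation vector about the tool's x, y, z normalised to -1 to 1, where 1 is 45 degrees. A call has exactly 5 rows; each row shifts and turns the commanded pose from where the row before left it, along the tool's axes as they then stand; what a row does not reach is not made up. A row lasts 1/10 s, in which the tool goes at most 50 mm and 8.59 degrees, less where a joint would pass 70% of its speed; a pose out of reach is approached as far as the arm can. A call with a number of a shift or a turn outside -1 to 1 is refused whole. A call with a gripper value outside its range is refused whole. "gripper" is the finger opening in mm, from 0 to 85.4, set as the call begins (left out, the last holds). The fingers move at their own pace and stop on an object; "force" is the grip in N (left out, the last holds). Time passes only in rows, so rows that do not move let the fingers close, or fill a call up. It gives the time, the measured TCP pose, the force, the opening and the grip force at its end, in the units of the state.
- sensors.get_obs(): the state, without advancing time (a new reading comes with each control period).
- vision.capture(name): name is "scene" or "side" or "wrist"; returns the picture (400x640x3 uint8, red, green, blue); there is no depth.
- vision.camera_model(name): a dict with "intrinsics" (3x3 intrinsics, pixels), "T" (4x4, takes a point from camera to world coordinates). Camera axes: x right, y up, looking along -z (the intrinsics and any distortion apply to the point x, -y, -z); pixel columns grow to the right and rows downward; lengths in mm; the calibration is good to about 2 mm. A picture is of the moment at which its call begins: read the wrist's pose just before it. camera_model takes no time and is no camera call; for the wrist camera it gives the pose at the moment of the call.
- env.hand_in(): hands the job in; it is judged then, once.
The state is a dict: "clock": time; "q": joint angles; "dq": joint speeds; "joint_torque": joint torques, N m; "ee_pos": TCP position; "eef_rot": TCP orientation; "ft_force": force on the tool from outside, world axes, zero at the start; "ft_torque": the same for the moment, N m; "finger_gap": finger opening in mm; "gripper_force": force on a finger pad.
Only numpy, scipy, OpenCV 4.12 (cv2) and the standard library are available. Lean on these libraries where they do the work, as an engineer would, in place of code of your own. Each camera call takes 0.05 s, during which the arm holds its last target. There are 200 camera calls.

## Working session

There is one attempt and no reset: what is moved stays moved. The work goes in short steps, Python scripts to look and compute and a tool call to move; the robot and the scene stay as the last step left them, time stands still between calls to the robot, and variables do not carry over. Pictures are saved under pics/ and viewed, at most 10 in all, crops included, and the job is handed in when it is done.

Besides the shell and the picture viewer there is one more tool, called as name(argument=value, ...) on one line, values as JSON. servo_tool: Moves the arm, as the interface text tells. Scaled input: -1 to 1 covers 0.3 m each way for a shift and 45 degrees each way for a turn. Its arguments: {"type":"object","properties":{"moves":{"type":"array","items":{"type":"array","items":{"type":"number","minimum":-1,"maximum":1}}},"gripper":{"type":"number"},"force":{"type":"number"}},"required":["moves"]}

```bash
mkdir -p pics; ls
python3 - <<'E'
from station import sensors, vision
import cv2, numpy as np
np.set_printoptions(precision=3,suppress=True)
print(sensors.get_obs())
for n in ["scene","side"]:
    im=vision.capture(n); cv2.imwrite(f"pics/{n}0.png",im[:,:,::-1])
    m=vision.camera_model(n); print(n,m)
E
```

```text
pics
{'clock': 0.0, 'q': array([ 1.139,  0.291, -0.154,  1.127, -0.   ,  1.431]), 'dq': array([-0.001,  0.   ,  0.001,  0.001,  0.   ,  0.002]), 'joint_torque': array([  0.002, -53.714,  33.137,   0.016,  -0.   ,  -0.   ]), 'ee_pos': array([151.343, 502.256, 230.727]), 'eef_rot': array([ 0.146,  0.989, -0.001, -0.   ]), 'ft_force': array([-0.665,  0.229,  0.144]), 'ft_torque': array([0.003, 0.027, 0.03 ]), 'gripper_force': 0.0, 'finger_gap': 85.31292510168151}
scene {'intrinsics': array([[472.667,   0.   , 319.107],
       [  0.   , 472.667, 199.216],
       [  0.   ,   0.   ,   1.   ]]), 'T': array([[   0.879,   -0.393,    0.27 ,  767.495],
       [   0.477,    0.724,   -0.499, -399.905],
       [   0.   ,    0.567,    0.824,  863.392],
       [   0.   ,    0.   ,    0.   ,    1.   ]])}
side {'intrinsics': array([[395.457,   0.   , 316.001],
       [  0.   , 395.457, 206.178],
       [  0.   ,   0.   ,   1.   ]]), 'T': array([[ -0.982,   0.128,  -0.14 , 411.431],
       [ -0.189,  -0.722,   0.666, 577.319],
       [ -0.016,   0.68 ,   0.733, 710.72 ],
       [  0.   ,   0.   ,   0.   ,   1.   ]])}
```

View pics/scene0.png

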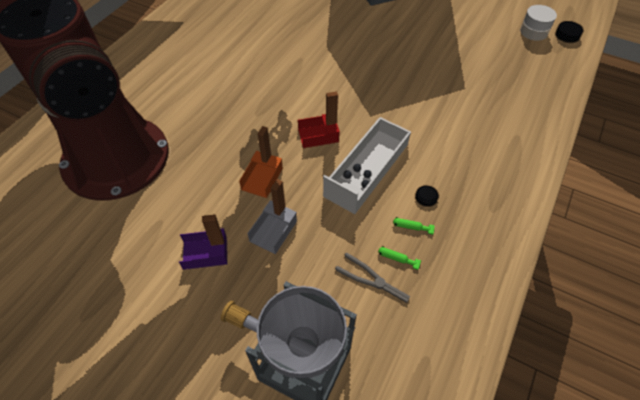

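View pics/side0.png

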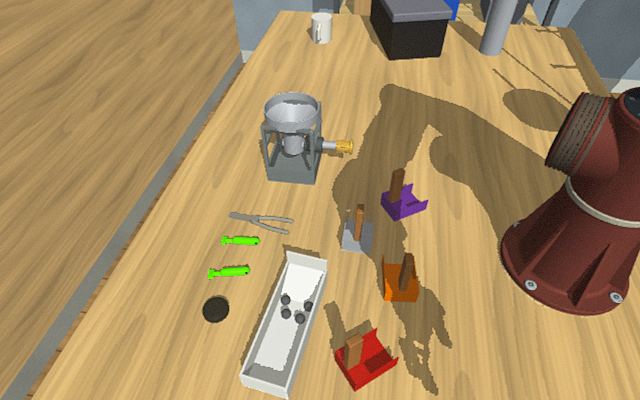

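The scene view shows the grey scoop at about (272,228) with its handle at (279,200), the bin at (367,165), the dispenser hopper at (302,330) and the knob at (235,313). The side view shows the bin's tall ramp end at (305,262), the scoop at (357,235) and the knob at (345,147).

Run:
```python
import cv2
a=cv2.imread('pics/scene0.png'); b=cv2.imread('pics/side0.png')
cv2.imwrite('pics/z1.png',cv2.resize(a[110:258,235:420],None,fx=4,fy=4,interpolation=cv2.INTER_CUBIC))
cv2.imwrite('pics/z2.png',cv2.resize(b[190:395,200:400],None,fx=2.9,fy=2.9,interpolation=cv2.INTER_CUBIC))
```

```text
(no output)
```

View pics/z1.png

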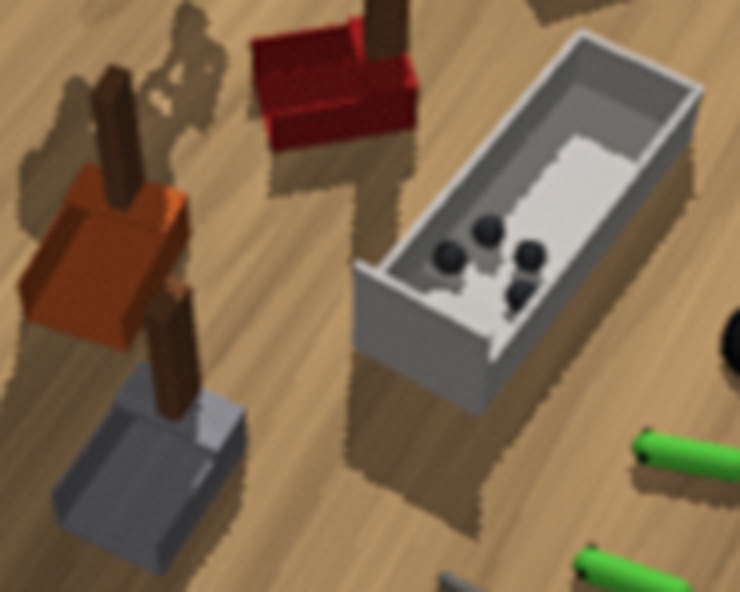

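View pics/z2.png

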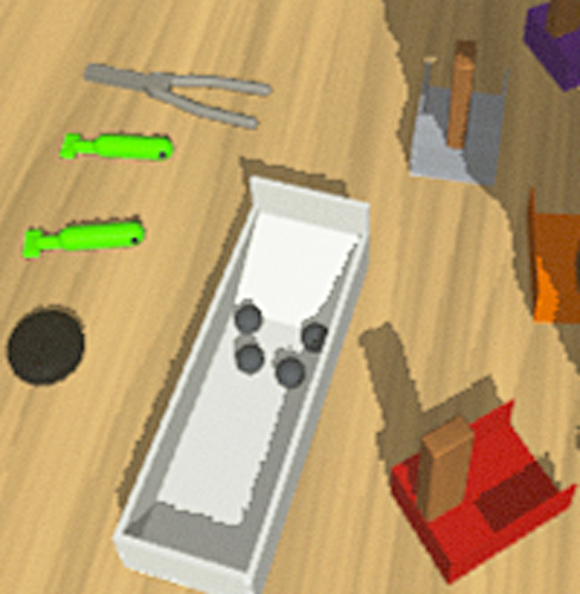

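z1: bin low end-wall corners at (583,32) and (703,90), ramp-wall top corners at (357,263) and (497,338), scoop plate rear edge from (137,365) to (245,410), lip at lower left. z2: bin ramp-wall top corners at (253,178) and (370,205), low end at (118,540) and (250,592), handle top at (464,47).

```bash
cat > h.py <<'E'
import numpy as np, cv2
from station import sensors, vision, env
from scipy.spatial.transform import Rotation as R
np.set_printoptions(precision=3,suppress=True)
def ray(cam,px):
    m=vision.camera_model(cam) if isinstance(cam,str) else cam
    K,T=m["intrinsics"],m["T"]
    d=np.linalg.inv(K)@[px[0],px[1],1.]; d=T[:3,:3]@(d*[1,-1,-1])
    return T[:3,3],d/np.linalg.norm(d)
def plane(cam,px,z):
    o,d=ray(cam,px); return o+d*(z-o[2])/d[2]
def tri(r1,r2):
    A=[];b=[]
    o1,d1=r1;o2,d2=r2
    s=np.linalg.lstsq(np.c_[d1,-d2],o2-o1,rcond=None)[0]
    p,q=o1+s[0]*d1,o2+s[1]*d2
    return (p+q)/2,np.linalg.norm(p-q)
def proj(cam,P):
    m=vision.camera_model(cam) if isinstance(cam,str) else cam
    p=np.linalg.inv(m["T"])@np.r_[P,1]; p=p[:3]*[1,-1,-1]
    u=m["intrinsics"]@p; return u[:2]/u[2]
E
python3 - <<'E'
from h import *
z1=lambda x,y:(235+(x+.5)/4-.5,110+(y+.5)/4-.5)
z2=lambda x,y:(200+(x+.5)/2.9-.5,190+(y+.5)/2.9-.5)
print("bin scene")
for p,z in [((583,32),45),((703,90),45),((357,263),75),((497,338),75),((478,413),0),((355,347),0)]: print(p,plane("scene",z1(*p),z))
print("bin side")
for p,z in [((118,540),45),((250,592),45),((370,205),75),((253,178),75)]: print(p,plane("side",z2(*p),z))
print("scoop")
for p,z in [((137,365),38),((245,410),38),((168,285),130),((175,415),38),((57,525),0),((160,572),0),((53,493),34)]: print(p,plane("scene",z1(*p),z))
for p,z in [((464,47),130),((457,147),38),((411,174),0),((493,184),0)]: print('s',plane("side",z2(*p),z))
print("sinkers")
for p in [(450,258),(488,231),(530,256),(521,295)]: print(plane("scene",z1(*p),14))
for p in [(248,319),(314,336),(250,357),(289,373)]: print('s',plane("side",z2(*p),14))
# hopper: gold knob
a=cv2.imread('pics/scene0.png');b=cv2.imread('pics/side0.png')
E2=None
print("knob",plane("scene",(235,313),85),plane("side",(344,147),85))
print("hopper",plane("scene",(301,329),190),plane("side",(292,112),190))
E
python3 - <<'E'
import cv2
a=cv2.imread('pics/scene0.png'); b=cv2.imread('pics/side0.png')
import numpy as np
A=cv2.resize(a[270:400,215:365],None,fx=2.6,fy=2.6,interpolation=cv2.INTER_CUBIC)
B=cv2.resize(b[80:210,250:400],None,fx=2.6,fy=2.6,interpolation=cv2.INTER_CUBIC)
cv2.imwrite('pics/z3.png',np.hstack([A,B]))
E
```

```text
bin scene
(583, 32) [514.704 373.156  45.   ]
(703, 90) [595.342 363.927  45.   ]
(357, 263) [488.575 135.646  75.   ]
(497, 338) [574.052 127.259  75.   ]
(478, 413) [568.256 127.499   0.   ]
(355, 347) [488.814 134.181  -0.   ]
bin side
(118, 540) [589.072 369.061  45.   ]
(250, 592) [508.557 382.406  45.   ]
(370, 205) [484.079 137.315  75.   ]
(253, 178) [566.741 129.573  75.   ]
scoop
(137, 365) [405.228  45.48   38.   ]
(245, 410) [469.644  48.156  38.   ]
(168, 285) [433.953  42.865 130.   ]
(175, 415) [439.238  28.142  38.   ]
(57, 525) [405.456 -40.103   0.   ]
(160, 572) [467.278 -38.059   0.   ]
(53, 493) [407.683 -39.638  34.   ]
s [436.497  33.856 130.   ]
s [433.884  49.082  38.   ]
s [466.648  51.468   0.   ]
s [404.042  49.694   0.   ]
sinkers
[511.601 205.33   14.   ]
[522.005 233.119  14.   ]
[550.809 228.224  14.   ]
[558.094 200.927  14.   ]
s [556.725 202.457  14.   ]
s [509.924 206.858  14.   ]
s [548.599 229.657  14.   ]
s [520.62  236.155  14.   ]
knob [ 498.18  -205.669   85.   ] [ 500.218 -201.51    85.   ]
hopper [ 632.614 -206.24   190.   ] [ 621.681 -177.172  190.   ]
```

View pics/z3.png

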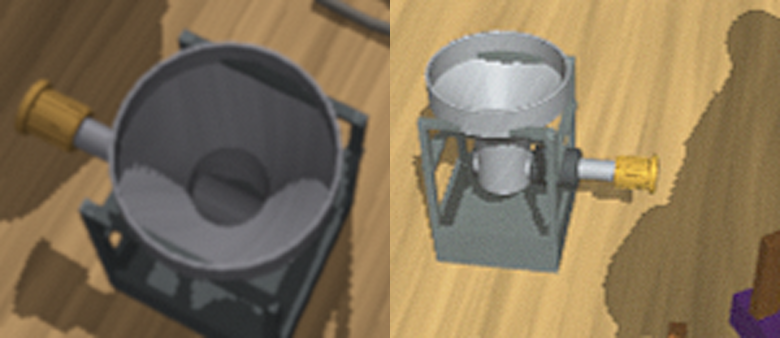

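z3: hopper rim ellipse centred at about (301,330) in scene and (293,106.5) in side; brass knob to its left in scene and to its right in side. The measurements agree with the given sizes (bin about 241 mm long, scoop about 63 × 90 mm). Next step is planning the approach to the handle.

```bash
cat >> h.py <<'E'
def down(yaw,pitch=0):
    """tool rot for tool x (=scoop front) at world yaw deg, tool z down; pitch>0 = lip up (turn about tool y)"""
    return R.from_euler('z',yaw,degrees=True)*R.from_euler('x',180,degrees=True)*R.from_euler('y',pitch,degrees=True)
def plan(wps,p0=None,r0=None,nd=3):
    """wps: list of (pos, R, nrows). Prints normalised rows; simulates the rounded commands."""
    o=sensors.get_obs()
    p=np.array(o['ee_pos'] if p0 is None else p0,float); r=R.from_quat(o['eef_rot']) if r0 is None else r0
    rows=[]
    for P,Q,n in wps:
        for k in range(n,0,-1):
            dp=r.inv().apply((np.array(P)-p)/k)/300
            rv=(r.inv()*Q).as_rotvec()/k/(np.pi/4)
            row=np.round(np.r_[dp,rv],nd)
            if np.linalg.norm(row[:3])*300>50 or np.linalg.norm(row[3:])*45>8.59: print("FAST",row)
            rows.append(row)
            p=p+r.apply(row[:3]*300); r=r*R.from_rotvec(row[3:]*np.pi/4)
    while len(rows)%5: rows.append(np.zeros(6))
    for i in range(0,len(rows),5): print('['+','.join('['+','.join('%g'%(x+0.) for x in w)+']' for w in rows[i:i+5])+']')
    print('end',p,r.as_quat())
E
python3 - <<'E'
from h import *
r0=R.from_quat(sensors.get_obs()['eef_rot']); print(r0.as_matrix()[:,0])
print(r0.inv().apply([0,0,1]))
for c,px in [("scene",(300.8,330)),("side",(292.7,106.5))]: print(plane(c,px,190))
for n,px,c in [("purple",(205,250),"scene"),("orange",(261,178),"scene")]: print(n,plane(c,px,0))
mid=down(163.2+54); 
plan([((300,265,230),mid,7),((435,37.5,180),down(-88),8),((435,37.5,79),down(-88),5)])
E
```

```text
[-0.957  0.289  0.   ]
[ 0.    -0.001 -1.   ]
[ 633.094 -207.668  190.   ]
[ 625.263 -199.498  190.   ]
purple [ 337.695 -101.397    0.   ]
orange [339.116 111.316   0.   ]
[[-0.1,-0.088,0,0,0,-0.171],[-0.088,-0.1,0.001,0,0,-0.171],[-0.073,-0.111,0,0,0,-0.171],[-0.058,-0.12,0.001,0,0,-0.172],[-0.041,-0.127,0,0,0,-0.171]]
[[-0.024,-0.131,0.001,0,-0.001,-0.172],[-0.006,-0.134,0,-0.001,0,-0.171],[0.012,-0.11,0.021,0,0,-0.152],[0.025,-0.107,0.021,0,0,-0.152],[0.038,-0.103,0.021,0,0,-0.152]]
[[0.05,-0.098,0.021,0,0,-0.152],[0.062,-0.092,0.021,0,0,-0.153],[0.072,-0.083,0.021,0,0,-0.152],[0.081,-0.074,0.02,0,0,-0.153],[0.09,-0.065,0.021,0,0,-0.152]]
[[0,0,0.067,0,0,0],[0,0,0.067,0,0,0],[0,0,0.068,0,0,0],[0,0,0.067,0,0,0],[0,0,0.068,0,0,0]]
end [435.095  37.521  78.885] [-0.719  0.695  0.    -0.   ]
```

servo_tool(moves=[[-0.1, -0.088, 0, 0, 0, -0.171], [-0.088, -0.1, 0.001, 0, 0, -0.171], [-0.073, -0.111, 0, 0, 0, -0.171], [-0.058, -0.12, 0.001, 0, 0, -0.172], [-0.041, -0.127, 0, 0, 0, -0.171]], gripper=85)

```text
clock: 0.6
ee_pos: [257.1, 333.0, 230.5]
eef_rot: [-0.189, 0.982, -0.0, -0.0]
ft_force: [1.2, -0.4, 1.2]
finger_gap: 84.7
gripper_force: 0.0
```

servo_tool(moves=[[-0.024, -0.131, 0.001, 0, -0.001, -0.172], [-0.006, -0.134, 0, -0.001, 0, -0.171], [0.012, -0.11, 0.021, 0, 0, -0.152], [0.025, -0.107, 0.021, 0, 0, -0.152], [0.038, -0.103, 0.021, 0, 0, -0.152]])

```text
clock: 1.1
ee_pos: [345.8, 182.9, 211.2]
eef_rot: [-0.475, 0.88, 0.0, 0.0]
ft_force: [0.5, 0.4, 0.2]
finger_gap: 85.3
gripper_force: 0.0
```

servo_tool(moves=[[0.05, -0.098, 0.021, 0, 0, -0.152], [0.062, -0.092, 0.021, 0, 0, -0.153], [0.072, -0.083, 0.021, 0, 0, -0.152], [0.081, -0.074, 0.02, 0, 0, -0.153], [0.09, -0.065, 0.021, 0, 0, -0.152]])

```text
clock: 1.6
ee_pos: [427.2, 38.9, 179.8]
eef_rot: [0.714, -0.7, -0.0, -0.0]
ft_force: [0.3, 0.2, -0.1]
finger_gap: 85.0
gripper_force: 0.0
```

Run:
```python
from h import *
o=sensors.get_obs(); print(o['ee_pos'],R.from_quat(o['eef_rot']).as_matrix()[:,0])
m=vision.camera_model("wrist"); print(m)
im=vision.capture("wrist"); cv2.imwrite("pics/w1.png",im[:,:,::-1])
for P in [(435,37.5,130),(436,5.5,0),(404,50,0),(467,51,0),(405,-39.5,0),(467.5,-38.5,0)]: print(P,proj(m,P))
```

```text
[427.212  38.872 179.8  ] [ 0.019 -1.    -0.001]
{'intrinsics': array([[357.216,   0.   , 325.778],
       [  0.   , 357.216, 204.013],
       [  0.   ,   0.   ,   1.   ]]), 'T': array([[ -1.   ,   0.018,   0.005, 428.943],
       [ -0.019,  -0.961,  -0.276, -31.901],
       [  0.   ,  -0.276,   0.961, 322.459],
       [  0.   ,   0.   ,   0.   ,   1.   ]])}
(435, 37.5, 130) [312.857 227.502]
(436, 5.5, 0) [317.055 144.603]
(404, 50, 0) [350.853 193.354]
(467, 51, 0) [283.188 193.185]
(405, -39.5, 0) [353.627  92.713]
(467.5, -38.5, 0) [281.109  92.522]
```

View pics/w1.png

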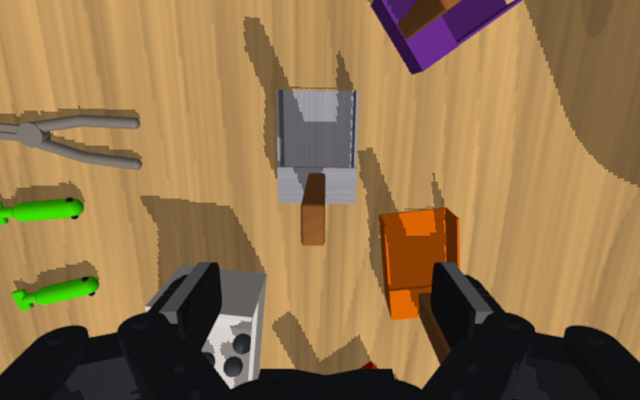

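Wrist view: handle top centre at about (313,226), predicted (313,227.5), so the scoop estimate holds. The orange scoop at (380–460, 208–318) lies under the right finger, so I check that clearance.

Run:
```python
from h import *
for px,z in [((380,215),34),((446,208),34),((392,318),36),((386,290),38),((422,293),38)]: print(px,plane("wrist",px,z))
plan([((435,38,179.8),down(-88.5),1),((435,38,79),down(-88.5),4)])
```

```text
(380, 215) [383.748  55.549  34.   ]
(446, 208) [328.733  47.852  34.   ]
(392, 318) [366.284 153.366  36.   ]
(386, 290) [374.283 123.836  38.   ]
(422, 293) [342.066 125.916  38.   ]
[[-0.008,-0.018,-0.002,-0.002,-0.001,0.002],[0,0,0.084,0,0,0],[0,0,0.084,0,0,0],[0,0,0.084,0,0,0],[0,0,0.084,0,0,0]]
end [434.923  38.063  78.893] [ 0.716 -0.698  0.     0.   ]
```

servo_tool(moves=[[-0.008, -0.018, -0.002, -0.002, -0.001, 0.002], [0, 0, 0.084, 0, 0, 0], [0, 0, 0.084, 0, 0, 0], [0, 0, 0.084, 0, 0, 0], [0, 0, 0.084, 0, 0, 0]])

```text
clock: 2.15
ee_pos: [431.9, 43.8, 79.2]
eef_rot: [0.711, -0.703, -0.001, -0.0]
ft_force: [-0.1, -0.0, -0.4]
finger_gap: 85.0
gripper_force: 0.0
```

servo_tool(moves=[[0, 0, 0, 0, 0, 0], [0, 0, 0, 0, 0, 0], [0, 0, 0, 0, 0, 0], [0, 0, 0, 0, 0, 0], [0, 0, 0, 0, 0, 0]], gripper=0, force=100)

```text
clock: 2.65
ee_pos: [432.9, 42.8, 80.9]
eef_rot: [0.711, -0.703, -0.0, -0.001]
ft_force: [-3.2, 0.0, -2.2]
finger_gap: 12.6
gripper_force: 97.5
```

servo_tool(moves=[[0, 0, 0, 0, 0, 0], [0, 0, 0, 0, 0, 0], [0, 0, 0, 0, 0, 0], [0, 0, 0, 0, 0, 0], [0, 0, 0, 0, 0, 0]])

```text
clock: 3.15
ee_pos: [433.0, 42.8, 80.7]
eef_rot: [0.711, -0.703, -0.0, -0.001]
ft_force: [0.4, 0.2, 7.9]
finger_gap: 12.9
gripper_force: 98.4
```

```bash
cat >> h.py <<'E'
O=np.array([539.8,249.5]); BY=-95.7; u=np.array([np.cos(np.radians(BY)),np.sin(np.radians(BY))]); v=np.array([-u[1],u[0]])
ST=np.array([37.3,0,80.7]) # scoop origin in tool frame (mm)
def binpose(lipx,lipz,pitch,y=0,yaw=BY):
    """TCP pose for the scoop lip's underside at bin x, z (above shelf), pitch lip-up deg"""
    Q=down(yaw,pitch); L=np.r_[O+u*lipx+v*y,lipz]
    return L-Q.apply(ST+[45,0,0]),Q
E
python3 - <<'E'
from h import *
Q=down(-90,20); print(Q.apply([1,0,0]))
print("red",plane("scene",(318,135),0))
p,Q=binpose(-21,150,0); p2,_=binpose(-21,50,0)
o=sensors.get_obs(); r=R.from_quat(o['eef_rot'])
print(p,p2)
plan([((433,42.8,231),r,4),(p,Q,11),(p2,Q,5)])
E
```

```text
[ 0.    -0.94   0.342]
red [390.785 289.326  -0.   ]
[550.06  352.289 230.7  ] [550.06  352.289 130.7  ]
[[0,0,-0.125,0,0,0],[0,0,-0.125,0,0,0],[0,0,-0.126,0,0,0],[-0.001,0,-0.125,0,0,0],[-0.093,-0.037,0,0,0,0.013]]
[[-0.094,-0.036,0,0,0,0.013],[-0.094,-0.035,0,0,0,0.013],[-0.094,-0.034,0,0,0,0.013],[-0.095,-0.033,0,0,0,0.013],[-0.095,-0.032,0.001,0,0,0.013]]
[[-0.095,-0.031,0,0,0,0.013],[-0.096,-0.029,0.001,0,0.001,0.013],[-0.096,-0.029,0,0,0,0.013],[-0.096,-0.027,0,0,0.001,0.013],[-0.097,-0.027,0.001,0,0,0.012]]
[[0,0,0.067,0,0,0],[0,0,0.067,0,0,0],[0,0,0.066,0,0,0],[0,0,0.067,0,0,0],[0,0,0.066,0,0,0]]
end [550.169 352.241 130.734] [ 0.671 -0.741  0.    -0.   ]
```

servo_tool(moves=[[0, 0, -0.125, 0, 0, 0], [0, 0, -0.125, 0, 0, 0], [0, 0, -0.125, 0, 0, 0], [0, 0, -0.125, 0, 0, 0], [-0.093, -0.037, 0, 0, 0, 0.013]])

```text
clock: 3.65
ee_pos: [445.0, 69.1, 234.6]
eef_rot: [-0.707, 0.707, -0.002, 0.002]
ft_force: [0.5, -1.1, -2.0]
finger_gap: 12.6
gripper_force: 98.6
```

servo_tool(moves=[[-0.094, -0.036, 0, 0, 0, 0.013], [-0.094, -0.035, 0, 0, 0, 0.013], [-0.094, -0.034, 0, 0, 0, 0.013], [-0.095, -0.033, 0, 0, 0, 0.013], [-0.095, -0.032, 0, 0, 0, 0.013]])

```text
clock: 4.15
ee_pos: [496.6, 212.3, 229.9]
eef_rot: [-0.689, 0.724, 0.001, -0.0]
ft_force: [1.0, 0.5, -2.2]
finger_gap: 12.8
gripper_force: 98.6
```

servo_tool(moves=[[-0.095, -0.031, 0, 0, 0, 0.013], [-0.096, -0.029, 0, 0, 0, 0.013], [-0.096, -0.029, 0, 0, 0, 0.013], [-0.096, -0.027, 0, 0, 0, 0.013], [-0.097, -0.027, 0, 0, 0, 0.012]])

```text
clock: 4.65
ee_pos: [549.4, 352.9, 229.9]
eef_rot: [-0.671, 0.742, 0.001, -0.0]
ft_force: [0.1, -1.0, -2.7]
finger_gap: 13.0
gripper_force: 98.6
```

servo_tool(moves=[[0, 0, 0.06, 0, 0, 0], [0, 0, 0.06, 0, 0, 0], [0, 0, 0.06, 0, 0, 0], [0, 0, 0.06, 0, 0, 0], [0, 0, 0, 0, 0, 0]])

```text
clock: 5.15
ee_pos: [547.5, 351.1, 155.4]
eef_rot: [-0.671, 0.741, 0.002, -0.003]
ft_force: [-0.1, 0.1, -2.7]
finger_gap: 12.9
gripper_force: 98.4
```

Run:
```python
from h import *
o=sensors.get_obs(); Q=R.from_quat(o['eef_rot']); p=o['ee_pos']; print(p,np.degrees(Q.as_euler('xyz')),o['ft_force'],o['finger_gap'])
ims={n:vision.capture(n) for n in ("side","wrist")}
print(sensors.get_obs()['ee_pos'])
for n in ims:
    cv2.imwrite(f"pics/b_{n}.png",ims[n][:,:,::-1])
    for s in [(45,32,0),(45,-32,0),(-45,32,0),(-45,-32,0),(-32,0,-130)]:
        print(n,s,proj(n,p+Q.apply(ST+np.array(s))))
a=ims["side"][150:400,180:400,::-1];a=cv2.resize(a,None,fx=2,fy=2)
b=cv2.resize(ims["wrist"][100:400,180:500,::-1],None,fx=1.1,fy=1.1)
h=max(a.shape[0],b.shape[0]); c=np.zeros((h,a.shape[1]+b.shape[1],3),np.uint8); c[:a.shape[0],:a.shape[1]]=a; c[:b.shape[0],a.shape[1]:]=b
cv2.imwrite("pics/c1.png",c); print(c.shape)
```

```text
[547.533 351.074 155.374] [179.646  -0.081 -95.698] [-0.14   0.148 -2.689] 12.884480930140546
[549.146 351.856 158.359]
side (45, 32, 0) [300.826 321.999]
side (45, -32, 0) [266.275 312.659]
side (-45, 32, 0) [283.107 373.096]
side (-45, -32, 0) [245.772 361.827]
side (-32, 0, -130) [256.614 322.175]
wrist (45, 32, 0) [383.062  79.392]
wrist (45, -32, 0) [276.203  79.424]
wrist (-45, 32, 0) [377.08 221.76]
wrist (-45, -32, 0) [281.394 221.648]
wrist (-32, 0, -130) [331.597 318.602]
(500, 792, 3)
```

View pics/c1.png

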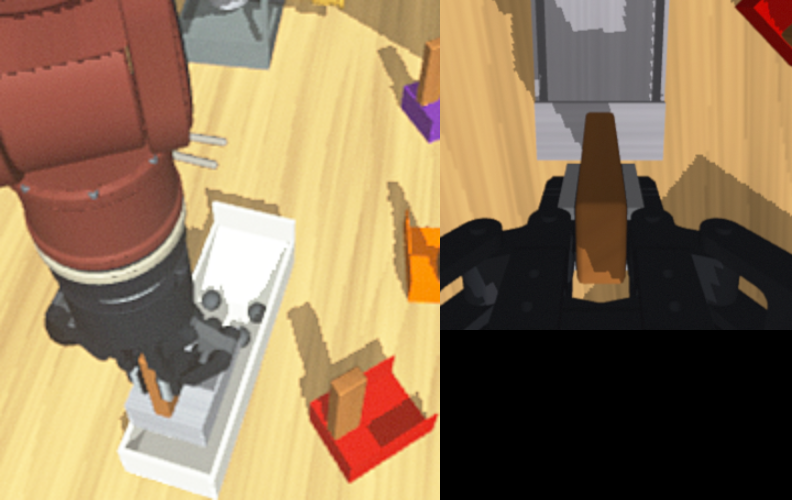

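The side crop shows the scoop over the bin's free floor, with rear bottom corners at about (203,443) and (130,420) against predicted (206,446) and (131,423). The scoop-in-tool estimate holds and the sinkers are still near the ramp foot.

Run:
```python
from h import *
o=sensors.get_obs(); print(o['ee_pos'])
p,Q=binpose(-23,40,0); p2,_=binpose(-23,6.5,0)
plan([(p,Q,3),(p,Q,2),(p2,Q,4)])
```

```text
[549.146 351.856 158.359]
[[-0.003,-0.001,0.042,0.001,0,0],[-0.003,-0.001,0.042,0.001,0.001,0],[-0.002,-0.001,0.042,0.001,0,0],[0,0,0,0,0,0],[0,0,0,0,0,0]]
[[0,0,0.028,0,0,0],[0,0,0.028,0,0,0],[0,0,0.028,0,0,0],[0,0,0.027,0,0,0],[0,0,0,0,0,0]]
end [550.224 354.197  87.26 ] [-0.671  0.741  0.     0.   ]
```

servo_tool(moves=[[-0.003, -0.001, 0.042, 0.001, 0, 0], [-0.003, -0.001, 0.042, 0.001, 0.001, 0], [-0.002, -0.001, 0.042, 0.001, 0, 0], [0, 0, 0, 0, 0, 0], [0, 0, 0, 0, 0, 0]])

```text
clock: 5.75
ee_pos: [550.2, 354.3, 120.1]
eef_rot: [-0.671, 0.741, 0.0, 0.0]
ft_force: [0.4, 0.5, -2.1]
finger_gap: 12.7
gripper_force: 98.4
```

servo_tool(moves=[[0, 0, 0.028, 0, 0, 0], [0, 0, 0.028, 0, 0, 0], [0, 0, 0.028, 0, 0, 0], [0, 0, 0.02, 0, 0, 0], [0, 0, 0, 0, 0, 0]])

```text
clock: 6.25
ee_pos: [549.8, 354.0, 88.0]
eef_rot: [-0.671, 0.741, 0.0, -0.0]
ft_force: [-0.4, 0.0, -1.3]
finger_gap: 12.5
gripper_force: 98.6
```

servo_tool(moves=[[0, 0, 0.004, 0, 0, 0], [0, 0, 0.004, 0, 0, 0], [0, 0, 0.003, 0, 0, 0], [0, 0, 0, 0, 0, 0], [0, 0, 0, 0, 0, 0]])

```text
clock: 6.75
ee_pos: [550.6, 354.5, 86.2]
eef_rot: [-0.671, 0.741, -0.0, 0.001]
ft_force: [0.1, -0.4, -0.7]
finger_gap: 13.2
gripper_force: 98.6
```

servo_tool(moves=[[0, 0, 0.003, 0, 0, 0], [0, 0, 0.003, 0, 0, 0], [0, 0, 0, 0, 0, 0], [0, 0, 0, 0, 0, 0], [0, 0, 0, 0, 0, 0]])

```text
clock: 7.25
ee_pos: [550.8, 354.6, 84.8]
eef_rot: [-0.671, 0.741, -0.0, 0.001]
ft_force: [-0.7, -0.7, 4.4]
finger_gap: 12.8
gripper_force: 99.4
```

servo_tool(moves=[[0.02, 0, 0, 0, 0, 0], [0.02, 0, 0, 0, 0, 0], [0.02, 0, 0, 0, 0, 0], [0.02, 0, 0, 0, 0, 0], [0.02, 0, 0, 0, 0, 0]])

```text
clock: 7.75
ee_pos: [548.3, 325.0, 84.9]
eef_rot: [-0.671, 0.741, 0.0, 0.002]
ft_force: [1.1, 4.8, 4.4]
finger_gap: 13.2
gripper_force: 99.8
```

servo_tool(moves=[[0.02, 0, 0, 0, 0, 0], [0.02, 0, 0, 0, 0, 0], [0.02, 0, 0, 0, 0, 0], [0.02, 0, 0, 0, 0, 0], [0.02, 0, 0, 0, 0, 0]])

```text
clock: 8.25
ee_pos: [545.4, 295.1, 84.9]
eef_rot: [-0.671, 0.741, 0.0, 0.002]
ft_force: [2.6, 5.3, 8.1]
finger_gap: 12.7
gripper_force: 99.7
```

Run:
```python
from h import *
o=sensors.get_obs(); p=o['ee_pos']; d=p[:2]-O; print(p,"lip",d@u+82.3,"y",d@v,o['ft_force'],R.from_quat(o['eef_rot']).as_euler('xyz',degrees=True))
a=vision.capture("scene")[110:230,300:430,::-1]; b=vision.capture("side")[230:380,220:350,::-1]
c=np.hstack([cv2.resize(a,(400,370),interpolation=cv2.INTER_CUBIC),cv2.resize(b,(321,370),interpolation=cv2.INTER_CUBIC)]); cv2.imwrite("pics/c2.png",c)
```

```text
[545.375 295.147  84.905] lip 36.32514473220421 y 1.0140599383784035 [2.609 5.301 8.101] [-179.857    0.168  -95.68 ]
```

View pics/c2.png

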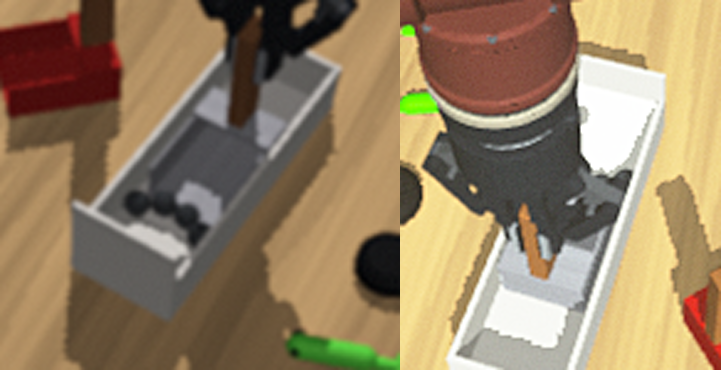

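Scene crop: the pan is inside the bin with the four sinkers in a staggered row just ahead of the lip, at (133,203), (163,202), (187,213) and (198,233). I keep pushing to the ramp foot.

servo_tool(moves=[[0.012, 0.0, 0, 0, 0, 0], [0.012, 0, 0, 0, 0, 0], [0.012, 0, 0, 0, 0, 0], [0.01, 0, 0, 0, 0, 0], [0.01, 0, 0, 0, 0, 0]])

```text
clock: 8.85
ee_pos: [544.0, 279.0, 85.1]
eef_rot: [-0.671, 0.741, 0.0, 0.002]
ft_force: [0.6, 6.3, 6.4]
finger_gap: 12.7
gripper_force: 99.7
```

servo_tool(moves=[[0.006, 0.0, 0, 0, 0, 0], [0.004, 0, 0, 0, 0, 0], [0.004, 0, 0, 0, 0, 0], [0, 0, 0, 0, 0, 0], [0, 0, 0, 0, 0, 0]])

```text
clock: 9.35
ee_pos: [543.6, 275.1, 85.1]
eef_rot: [-0.671, 0.741, 0.0, 0.003]
ft_force: [2.1, 7.6, 6.4]
finger_gap: 12.9
gripper_force: 99.8
```

```bash
cat >> h.py <<'E'
def balls(cam="scene",z=16,thr=62,box=None,amin=10):
    im=vision.capture(cam); g=im.max(2)
    pts=np.array([np.r_[O+u*a+v*b,zz] for a in (-30,117) for b in (-40,40) for zz in (4,50)])
    if box is None:
        c=np.array([proj(cam,P) for P in pts]); m=np.zeros(g.shape,np.uint8)
        cv2.fillConvexPoly(m,cv2.convexHull(c.astype(np.int32)),255)
    else: m=np.zeros(g.shape,np.uint8); m[box[1]:box[3],box[0]:box[2]]=255
    d=((g<thr)&(m>0)).astype(np.uint8)
    n,l,s,ce=cv2.connectedComponentsWithStats(d)
    for i in range(1,n):
        if s[i,4]>=amin:
            P=plane(cam,ce[i],z); print(cam,ce[i],s[i,:5],'bin xy',(P[:2]-O)@u,(P[:2]-O)@v)
E
python3 - <<'E'
from h import *
balls("scene"); balls("side")
E
```

```text
scene [373.492 150.286] [370 145   8  11  63] bin xy -46.20911285916542 -9.396145691795443
scene [351.15  176.546] [337 154  30  36 273] bin xy 48.83208538606552 -11.76801220227187
side [288.118 262.176] [284 259   8   8  17] bin xy 129.774374029746 44.99810779470412
side [296.294 277.324] [294 267   7  21  34] bin xy 98.93680101060187 16.346673031632236
side [295.667 305.485] [291 299   9  13  33] bin xy 37.829471593250894 -2.8834465482066287
side [269.214 305.   ] [267 301   5   8  14] bin xy 24.48027654494741 47.0428855538296
side [272.4 315.5] [272 311   2  10  10] bin xy 5.381389366241828 33.105897765571676
```

Run:
```python
from h import *
w=[]
for t in np.arange(2,19,2.):
    s=90*np.sin(np.radians(t)); P,Q=binpose(55+s/np.tan(np.pi/6)-1,4.8+s,t,y=0.5); w.append((P,Q,2))
P,Q=binpose(105,4.8+31,21,y=0.5); w.append((P,Q,2))
plan(w)
```

```text
[[0,0.001,-0.001,-0.002,0.025,0],[0.001,0.002,-0.001,-0.002,0.025,0.001],[0.005,0,0,0,0.022,0],[0.004,0,0,0,0.022,0],[0.005,0,0,0,0.022,0]]
[[0.005,0,0.001,0,0.023,0],[0.005,0,0,0,0.022,0],[0.004,0,0.001,0,0.022,0],[0.005,0,0.001,0,0.022,0],[0.005,0,0.001,0,0.023,0]]
[[0.005,0,0.001,0,0.022,0],[0.005,0,0.002,0,0.022,0],[0.005,0,0.002,0,0.022,0],[0.006,0,0.001,0,0.022,0],[0.005,0,0.002,0,0.022,0]]
[[0.005,0,0.003,0,0.023,0],[0.005,0,0.002,0,0.022,0],[0.005,0,0.003,0,0.022,0],[-0.001,0,0.004,0,0.033,0],[-0.001,0,0.003,0,0.034,0]]
end [540.236 250.332  81.646] [-0.66   0.729 -0.122 -0.135]
```

servo_tool(moves=[[0.001, 0.001, -0.001, -0.002, 0.025, 0], [0.002, 0.001, -0.001, 0, 0.023, 0], [0.005, 0, 0, 0, 0.022, 0], [0.005, 0, 0, 0, 0.022, 0], [0.005, 0, 0, 0, 0.022, 0]])

```text
clock: 9.95
ee_pos: [541.3, 269.0, 85.0]
eef_rot: [-0.671, 0.741, -0.029, -0.033]
ft_force: [0.4, 4.2, 0.2]
finger_gap: 12.8
gripper_force: 99.1
```

servo_tool(moves=[[0.005, 0, 0.001, 0, 0.022, 0], [0.005, 0, 0, 0, 0.022, 0], [0.005, 0, 0.001, 0, 0.022, 0], [0.005, 0, 0.001, 0, 0.022, 0], [0.005, 0, 0.001, 0, 0.022, 0]])

```text
clock: 10.45
ee_pos: [540.8, 261.4, 84.8]
eef_rot: [-0.669, 0.738, -0.058, -0.065]
ft_force: [0.8, -0.3, -2.2]
finger_gap: 12.9
gripper_force: 98.6
```

servo_tool(moves=[[0.005, 0, 0.001, 0, 0.022, 0], [0.005, 0, 0.002, 0, 0.022, 0], [0.005, 0, 0.002, 0, 0.022, 0], [0.005, 0, 0.001, 0, 0.022, 0], [0.005, 0, 0.002, 0, 0.022, 0]])

```text
clock: 10.95
ee_pos: [540.0, 253.5, 83.9]
eef_rot: [-0.666, 0.735, -0.087, -0.097]
ft_force: [2.3, 10.5, 3.7]
finger_gap: 12.6
gripper_force: 99.5
```

Run:
```python
from h import *
o=sensors.get_obs(); p=o['ee_pos']; Q=R.from_quat(o['eef_rot']); L=p+Q.apply(ST+[45,0,0]); B=p+Q.apply(ST-[45,0,0])
print(p,"lip",(L[:2]-O)@u,L[2],"rear z",B[2],"y",(L[:2]-O)@v,o['ft_force'])
a=vision.capture("scene")[120:220,310:420,::-1]
cv2.imwrite("pics/c3.png",cv2.resize(a,None,fx=6,fy=6,interpolation=cv2.INTER_CUBIC))
```

```text
[540.006 253.543  83.857] lip 96.32531406492657 27.18363564961878 rear z 3.9110146111660242 y -0.1765296933410205 [ 2.337 10.506  3.742]
```

View pics/c3.png

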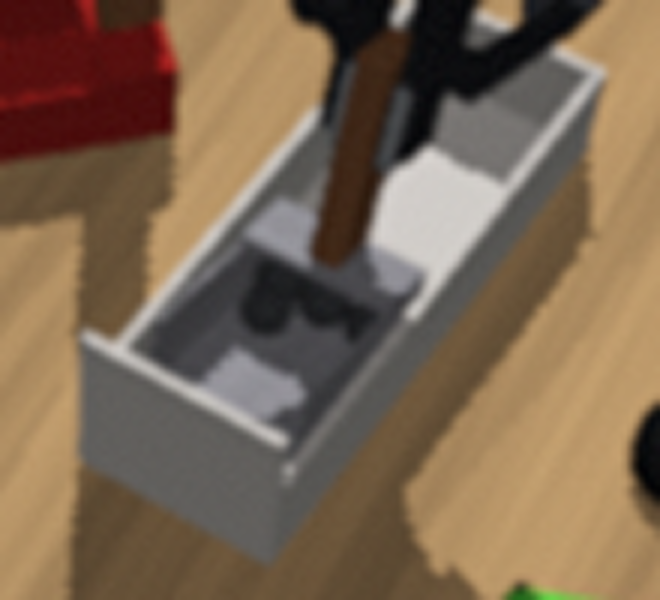

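The scene crop shows the sinkers rolled back under the bridge plate at about (250–370, 270–335), with none left on the bin floor or ramp. I'll lift with the lip up and check the count by weight.

Run:
```python
from h import *
o=sensors.get_obs(); p=o['ee_pos']; print(p,o['ft_force'])
Q=down(BY,22); p1=p+[0,3,12]
plan([(p1,Q,5),((540,258,300),Q,10)])
```

```text
[539.864 253.347  83.661] [2.804 5.672 2.832]
[[0,0,-0.008,0,0.031,0],[0,0,-0.008,0,0.031,0],[0.001,0,-0.008,0,0.031,0],[0.001,0.001,-0.009,0,0.03,0.001],[0.001,0,-0.008,0.001,0.031,0]]
[[0.025,0,-0.063,0,0,0],[0.025,0,-0.063,0,0,0],[0.025,0,-0.063,0,0,0],[0.025,0,-0.064,0,0,0],[0.025,0,-0.063,0,0,0]]
[[0.025,0,-0.064,0,0,0],[0.025,0,-0.063,0,0,0],[0.025,0,-0.064,0,0,0],[0.025,0,-0.063,0,0,0],[0.025,0,-0.064,0,0,0]]
end [539.969 258.033 300.102] [-0.659  0.728 -0.128 -0.141]
```

servo_tool(moves=[[0, 0, -0.008, 0, 0.031, 0], [0, 0, -0.008, 0, 0.031, 0], [0.001, 0, -0.008, 0, 0.031, 0], [0.001, 0, -0.008, 0, 0.031, 0], [0.001, 0, -0.008, 0, 0.031, 0]])

```text
clock: 11.5
ee_pos: [540.1, 256.0, 95.7]
eef_rot: [-0.659, 0.728, -0.128, -0.142]
ft_force: [-0.7, 0.2, -3.4]
finger_gap: 12.8
gripper_force: 98.4
```

servo_tool(moves=[[0.01, 0, -0.03, 0, 0, 0], [0.02, 0, -0.05, 0, 0, 0], [0.025, 0, -0.065, 0, 0, 0], [0.03, 0, -0.075, 0, 0, 0], [0.03, 0, -0.075, 0, 0, 0]])

```text
clock: 12.0
ee_pos: [540.2, 256.9, 192.3]
eef_rot: [-0.659, 0.728, -0.128, -0.141]
ft_force: [0.9, 0.3, -3.1]
finger_gap: 13.0
gripper_force: 98.4
```

servo_tool(moves=[[0.03, 0, -0.075, 0, 0, 0], [0.03, 0, -0.075, 0, 0, 0], [0.025, 0, -0.065, 0, 0, 0], [0.02, 0, -0.05, 0, 0, 0], [0.01, 0, -0.03, 0, 0, 0]])

```text
clock: 12.5
ee_pos: [540.8, 258.2, 287.8]
eef_rot: [-0.659, 0.728, -0.128, -0.14]
ft_force: [-0.0, 0.3, -3.6]
finger_gap: 12.8
gripper_force: 98.5
```

Run:
```python
from h import *
fs=[]
for i in range(3): vision.capture("scene"); fs.append(sensors.get_obs()['ft_force'][2])
o=sensors.get_obs(); p=o['ee_pos']; print(fs,p,R.from_quat(o['eef_rot']).as_euler('xyz',degrees=True))
balls("scene",thr=70)
H=np.array([629,-203.]); psi=-108
uu=np.array([np.cos(np.radians(psi)),np.sin(np.radians(psi))])
def pour(z,pitch,off=25):
    Q=down(psi,pitch); return np.r_[H-uu*off,z]-Q.apply(ST+[45,0,0]),Q
a,Qa=pour(225,20); print(a)
plan([((548,233,300),down(BY,22),2),(a-[0,-60,0]+[-8,0,0],Qa,9),(a,Qa,4)])
```

```text
[np.float64(-1.5995146672736449), np.float64(-3.0159460495232224), np.float64(-3.633111416747866)] [540.654 258.238 285.886] [179.996 -21.931 -95.693]
[669.153 -79.422 272.685]
[[0.047,-0.017,-0.008,0.001,0,0],[0.046,-0.017,-0.008,0,0.001,0.001],[0.079,-0.051,0.043,-0.011,-0.005,0.028],[0.078,-0.053,0.042,-0.011,-0.005,0.028],[0.077,-0.055,0.041,-0.011,-0.005,0.028]]
[[0.075,-0.057,0.04,-0.011,-0.005,0.028],[0.074,-0.059,0.04,-0.011,-0.005,0.029],[0.073,-0.061,0.039,-0.011,-0.005,0.028],[0.072,-0.063,0.038,-0.011,-0.005,0.029],[0.071,-0.065,0.037,-0.01,-0.005,0.028]]
[[0.069,-0.067,0.036,-0.011,-0.005,0.029],[0.043,-0.022,0.016,0,0,0],[0.043,-0.022,0.015,0,0,0],[0.043,-0.022,0.016,0,0,0],[0.042,-0.022,0.015,0,0,0]]
end [669.295 -79.395 272.724] [-0.579  0.797 -0.102 -0.141]
```

servo_tool(moves=[[0.047, -0.017, -0.008, 0.001, 0, 0], [0.046, -0.017, -0.008, 0, 0.001, 0.001], [0.079, -0.051, 0.043, -0.011, -0.005, 0.028], [0.078, -0.053, 0.042, -0.011, -0.005, 0.028], [0.077, -0.055, 0.041, -0.011, -0.005, 0.028]])

```text
clock: 13.2
ee_pos: [586.3, 146.5, 291.9]
eef_rot: [-0.633, 0.752, -0.12, -0.141]
ft_force: [0.5, 1.0, -2.4]
finger_gap: 13.2
gripper_force: 98.6
```

servo_tool(moves=[[0.075, -0.057, 0.04, -0.011, -0.005, 0.028], [0.074, -0.059, 0.04, -0.011, -0.005, 0.029], [0.073, -0.061, 0.039, -0.011, -0.005, 0.028], [0.072, -0.063, 0.038, -0.011, -0.005, 0.029], [0.071, -0.065, 0.037, -0.01, -0.005, 0.028]])

```text
clock: 13.7
ee_pos: [648.7, 6.0, 276.5]
eef_rot: [-0.587, 0.79, -0.105, -0.141]
ft_force: [0.5, 0.9, -3.8]
finger_gap: 13.1
gripper_force: 98.5
```

servo_tool(moves=[[0.069, -0.067, 0.036, -0.011, -0.005, 0.029], [0.055, -0.028, 0.02, 0, 0, 0], [0.043, -0.022, 0.015, 0, 0, 0], [0.03, -0.015, 0.01, 0, 0, 0], [0.015, -0.008, 0.005, 0, 0, 0]])

```text
clock: 14.2
ee_pos: [667.7, -69.9, 274.3]
eef_rot: [-0.579, 0.797, -0.102, -0.14]
ft_force: [0.2, -0.1, -2.7]
finger_gap: 12.7
gripper_force: 98.3
```

```bash
cat >> h.py <<'E'
H=np.array([629,-203.]); psi=-108
uu=np.array([np.cos(np.radians(psi)),np.sin(np.radians(psi))])
def pour(z,pitch,off=25):
    Q=down(psi,pitch); return np.r_[H-uu*off,z]-Q.apply(ST+[45,0,0]),Q
E
python3 - <<'E'
from h import *
ims={n:vision.capture(n) for n in ("scene","side","wrist")}
o=sensors.get_obs(); p=o['ee_pos'];Q=R.from_quat(o['eef_rot'])
L=p+Q.apply(ST+[45,0,0]); print(p,'lip',L,(L[:2]-H)@uu,o['q'],Q.as_euler('xyz',degrees=True))
a=ims["scene"][240:400,200:440,::-1]; b=ims["wrist"][:,:,::-1]
c=np.vstack([cv2.resize(a,(450,300)),cv2.resize(b,(450,281))]); c=np.hstack([c,cv2.resize(ims["side"][20:270,200:350,::-1],(349,581))]); cv2.imwrite("pics/c4.png",c); print(c.shape)
for n in ims: print(n,'lip',proj(n,L),'H',proj(n,np.r_[H,190]))
E
```

```text
[667.837 -68.701 274.087] lip [ 635.478 -168.486  226.32 ] -34.82694778038346 [-0.052  0.679  0.532  1.518 -0.336 -1.293] [-179.98   -19.955 -107.982]
(581, 799, 3)
scene lip [315.036 298.537] H [299.95  325.934]
side lip [284.115  99.701] H [291.495 105.528]
wrist lip [326.76   81.043] H [320.23  54.03]
```

View pics/c4.png

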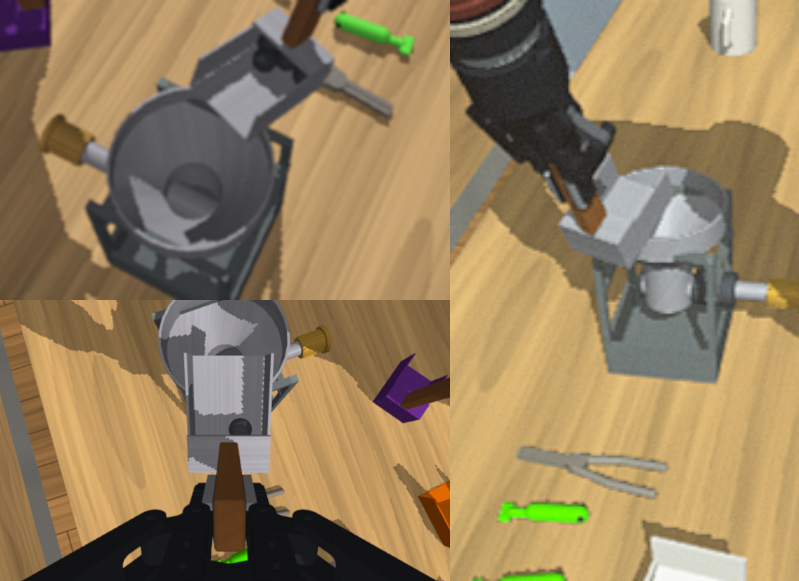

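The combined view shows the lip over the hopper's near half. One sinker is visible in front of the plate, with the rest underneath it (a row of three plus one), and the plunger is shut. Next is the pour, tipping about the lip.

Run:
```python
from h import *
w=[]
for z,t,n in [(218,10,4),(212,2,4),(208,-6,6),(206,-14,6),(206,-28,5),(206,-42,5)]:
    P,Q=pour(z,t,off=28); w.append((P,Q,n))
plan(w)
```

```text
[[0.016,-0.004,-0.002,0,-0.055,0],[0.015,-0.004,-0.003,0,-0.055,0],[0.015,-0.004,-0.004,0,-0.056,0],[0.016,-0.003,-0.005,-0.001,-0.055,0],[0.009,0,-0.004,0,-0.045,0]]
[[0.009,0,-0.004,0,-0.044,0],[0.009,0,-0.004,0,-0.045,0],[0.008,0,-0.005,0.001,-0.044,0],[0.007,0,-0.004,0,-0.03,0],[0.007,0,-0.004,0,-0.03,0]]
[[0.006,0,-0.004,0,-0.029,0],[0.006,0,-0.004,0,-0.03,0],[0.006,0,-0.004,0,-0.029,0],[0.007,0,-0.005,0,-0.03,0],[0.007,0,-0.005,0,-0.03,0]]
[[0.007,0,-0.005,0,-0.03,0],[0.006,0,-0.005,0,-0.029,0],[0.006,0,-0.005,0,-0.03,0],[0.006,0,-0.005,0,-0.029,0],[0.007,0,-0.006,0,-0.03,0]]
[[0.015,0,-0.012,0,-0.062,0],[0.014,0,-0.012,0,-0.062,0],[0.013,0,-0.013,0,-0.062,0],[0.013,0,-0.014,0,-0.062,0],[0.012,0,-0.014,0,-0.063,0.001]]
[[0.015,0,-0.012,0,-0.062,0],[0.014,0,-0.012,0,-0.062,0],[0.013,0,-0.013,0,-0.062,0],[0.013,0,-0.014,0,-0.062,0],[0.012,0,-0.014,0,-0.063,0]]
end [ 639.797 -169.579  320.997] [-0.549  0.755  0.211  0.29 ]
```

servo_tool(moves=[[0.016, -0.004, -0.002, 0, -0.055, 0], [0.015, -0.004, -0.003, 0, -0.055, 0], [0.015, -0.004, -0.004, 0, -0.056, 0], [0.016, -0.003, -0.005, 0, -0.055, 0], [0.009, 0, -0.004, 0, -0.045, 0]])

```text
clock: 14.85
ee_pos: [666.3, -88.2, 285.2]
eef_rot: [-0.587, 0.807, -0.041, -0.056]
ft_force: [0.5, 0.1, -3.4]
finger_gap: 13.0
gripper_force: 98.3
```

servo_tool(moves=[[0.009, 0, -0.004, 0, -0.044, 0], [0.009, 0, -0.004, 0, -0.045, 0], [0.008, 0, -0.005, 0, -0.044, 0], [0.007, 0, -0.004, 0, -0.03, 0], [0.007, 0, -0.004, 0, -0.03, 0]])

```text
clock: 15.35
ee_pos: [662.7, -99.2, 292.1]
eef_rot: [-0.588, 0.809, 0.004, 0.005]
ft_force: [0.6, 0.4, -3.5]
finger_gap: 12.8
gripper_force: 98.3
```

Run:
```python
from h import *
o=sensors.get_obs(); p=o['ee_pos'];Q=R.from_quat(o['eef_rot'])
L=p+Q.apply(ST+[45,0,0]); print(p,'lip',L,(L[:2]-H)@uu,o['q'],Q.as_euler('xyz',degrees=True),o['ft_force'])
```

```text
[662.667 -99.238 292.103] lip [ 637.636 -176.542  210.352] -27.83162662411703 [-0.264  0.57   0.438  1.438  0.013 -1.521] [-179.99     0.737 -107.952] [ 0.606  0.417 -3.516]
```

Tracking well; continuing the pour.

servo_tool(moves=[[0.006, 0, -0.004, 0, -0.029, 0], [0.006, 0, -0.004, 0, -0.03, 0], [0.006, 0, -0.004, 0, -0.029, 0], [0.007, 0, -0.005, 0, -0.03, 0], [0.007, 0, -0.005, 0, -0.03, 0]])

```text
clock: 15.85
ee_pos: [659.6, -109.6, 298.0]
eef_rot: [-0.586, 0.807, 0.038, 0.053]
ft_force: [-0.1, 0.5, -3.3]
finger_gap: 12.9
gripper_force: 98.4
```

servo_tool(moves=[[0.007, 0, -0.005, 0, -0.03, 0], [0.006, 0, -0.005, 0, -0.029, 0], [0.006, 0, -0.005, 0, -0.03, 0], [0.006, 0, -0.005, 0, -0.029, 0], [0.007, 0, -0.006, 0, -0.03, 0]])

```text
clock: 16.35
ee_pos: [656.3, -119.8, 304.2]
eef_rot: [-0.583, 0.803, 0.072, 0.099]
ft_force: [-0.1, 0.4, -1.6]
finger_gap: 12.8
gripper_force: 98.6
```

servo_tool(moves=[[0.015, 0, -0.012, 0, -0.062, 0], [0.014, 0, -0.012, 0, -0.062, 0], [0.013, 0, -0.013, 0, -0.062, 0], [0.013, 0, -0.014, 0, -0.062, 0], [0.012, 0, -0.014, 0, -0.063, 0]])

```text
clock: 16.85
ee_pos: [648.5, -144.5, 316.2]
eef_rot: [-0.57, 0.785, 0.142, 0.197]
ft_force: [-0.8, 0.3, -2.1]
finger_gap: 12.9
gripper_force: 98.6
```

servo_tool(moves=[[0.015, 0, -0.012, 0, -0.062, 0], [0.014, 0, -0.012, 0, -0.062, 0], [0.013, 0, -0.013, 0, -0.062, 0], [0.013, 0, -0.014, 0, -0.062, 0], [0, 0, 0, 0, 0, 0]])

```text
clock: 17.35
ee_pos: [641.1, -166.9, 318.5]
eef_rot: [-0.552, 0.763, 0.197, 0.272]
ft_force: [-0.1, -0.8, -2.6]
finger_gap: 12.8
gripper_force: 98.8
```

Run:
```python
from h import *
f=[]
for i in range(4):
    ims={n:vision.capture(n) for n in ("scene","side")}; f.append(sensors.get_obs()['ft_force'][2])
o=sensors.get_obs(); p=o['ee_pos'];Q=R.from_quat(o['eef_rot'])
print(np.mean(f),p,Q.as_euler('xyz',degrees=True),o['clock'])
for n in ims: cv2.imwrite(f"pics/d_{n}.png",ims[n][:,:,::-1])
# dark discs in the hopper throat / surroundings
s=ims["scene"]; c=proj("scene",np.r_[H,125]); print(c)
g=cv2.resize(s[290:380,250:360].max(2),None,fx=4,fy=4,interpolation=cv2.INTER_CUBIC)
print([ (250+x/4,290+y/4,r/4) for x,y,r in (cv2.HoughCircles(cv2.GaussianBlur(g,(5,5),1),cv2.HOUGH_GRADIENT,1,14,param1=80,param2=14,minRadius=12,maxRadius=24)[0][:10])])
balls("scene",thr=50,box=(285,310,325,365),amin=8)
```

```text
-1.7449971571681702 [ 641.779 -164.328  320.236] [-179.923   39.121 -107.904] 17.75
[301.323 340.245]Traceback (most recent call last):
  File "<stdin>", line 11, in <module>
TypeError: 'NoneType' object is not subscriptable
```

Run:
```python
from h import *
P,Q=pour(235,0,off=40); Q2=down(-89.3)
plan([(P,Q,6),((433,42.8,200),Q2,9),((433,42.8,105),Q2,4),((433,42.8,87),Q2,1)])
```

```text
[[-0.034,0,0.031,0,0.145,0],[-0.037,0,0.026,0,0.145,0],[-0.039,0,0.022,0,0.145,0],[-0.042,0,0.018,0,0.145,0],[-0.044,0,0.013,-0.001,0.145,0.001]]
[[-0.044,0,0.007,0,0.144,0],[-0.019,0.097,0.043,0,0,-0.046],[-0.022,0.097,0.043,0,0,-0.046],[-0.026,0.096,0.043,0,0,-0.046],[-0.029,0.095,0.043,0,0,-0.046]]
[[-0.033,0.093,0.043,0,0,-0.046],[-0.036,0.092,0.043,0,0,-0.046],[-0.039,0.091,0.043,0,0,-0.046],[-0.043,0.089,0.042,0,0,-0.047],[-0.046,0.088,0.043,0,0,-0.046]]
[[0,0,0.079,0,0,0],[0,0,0.079,0,0,0],[0,0,0.079,0,0,0],[0,0,0.08,0,0,0],[0,0,0.06,0,0,0]]
end [432.95   42.878  86.865] [-0.711  0.703  0.     0.   ]
```

servo_tool(moves=[[-0.034, 0, 0.031, 0, 0.145, 0], [-0.037, 0, 0.026, 0, 0.145, 0], [-0.039, 0, 0.022, 0, 0.145, 0], [-0.042, 0, 0.018, 0, 0.145, 0], [-0.044, 0, 0.013, 0, 0.145, 0]])

```text
clock: 18.25
ee_pos: [663.0, -99.4, 317.4]
eef_rot: [-0.587, 0.808, 0.031, 0.045]
ft_force: [0.3, -0.3, -3.1]
finger_gap: 13.0
gripper_force: 98.5
```

servo_tool(moves=[[-0.044, 0, 0.007, 0, 0.144, 0], [-0.019, 0.097, 0.043, 0, 0, -0.046], [-0.022, 0.097, 0.043, 0, 0, -0.046], [-0.026, 0.096, 0.043, 0, 0, -0.046], [-0.029, 0.095, 0.043, 0, 0, -0.046]])

```text
clock: 18.75
ee_pos: [561.3, -28.5, 263.4]
eef_rot: [-0.645, 0.764, 0.0, 0.001]
ft_force: [-0.1, -0.8, -1.8]
finger_gap: 12.9
gripper_force: 98.8
```

servo_tool(moves=[[-0.033, 0.093, 0.043, 0, 0, -0.046], [-0.036, 0.092, 0.043, 0, 0, -0.046], [-0.039, 0.091, 0.043, 0, 0, -0.046], [-0.043, 0.089, 0.042, 0, 0, -0.047], [-0.046, 0.088, 0.043, 0, 0, -0.046]])

```text
clock: 19.25
ee_pos: [431.7, 43.3, 199.4]
eef_rot: [0.712, -0.702, 0.0, -0.001]
ft_force: [0.5, 0.3, -2.0]
finger_gap: 12.8
gripper_force: 98.7
```

Run:
```python
from h import *
ims={n:vision.capture(n) for n in ("scene","side","wrist")}
for n in ims: cv2.imwrite(f"pics/e_{n}.png",ims[n][:,:,::-1])
o=sensors.get_obs(); p=o['ee_pos'];Q=R.from_quat(o['eef_rot']); print(p,Q.as_euler('xyz',degrees=True),o['ft_force'])
plan([((433,42.8,105),down(-89.3),5),((433,42.8,86),down(-89.3),3)])
# hopper: pixels newly dark against the first picture
for n,zt in (("scene",110),):
    a=cv2.imread(f"pics/{n}0.png").max(2).astype(int); b=ims[n].max(2).astype(int)
    c=proj(n,np.r_[H,zt]); print(n,'throat',c)
    d=((a-b>14)).astype(np.uint8); x,y=map(int,c)
    m=np.zeros_like(d); cv2.circle(m,(x,y-4),45,1,-1); d&=m
    k,l,s,ce=cv2.connectedComponentsWithStats(d)
    for i in range(1,k):
        if s[i,4]>5: print(ce[i],s[i],'dark level',b[l==i].mean(),'before',a[l==i].mean())
# new dark/changed blobs elsewhere on the shelf (stray sinkers), side + scene
for n in ("scene","side"):
    b=ims[n].max(2); k,l,s,ce=cv2.connectedComponentsWithStats((b<55).astype(np.uint8))
    a=cv2.imread(f"pics/{n}0.png").max(2)
    for i in range(1,k):
        if 15<s[i,4]<250 and (a[l==i]>75).mean()>.6: print(n,ce[i],s[i,4],plane(n,ce[i],10)[:2])
```

```text
[431.009  43.436 199.396] [179.966   0.078 -89.235] [ 0.592  0.338 -1.543]
[[0.001,-0.001,0.063,0,0,0],[0,-0.001,0.063,0,0,0],[0.001,-0.002,0.063,0,0.001,0],[0,-0.001,0.063,0,0,0.001],[0.001,-0.002,0.063,0.001,0.001,0]]
[[0,0,0.021,0,0,0],[0,0,0.021,0,0,0],[0,0,0.021,0,0,0],[0,0,0,0,0,0],[0,0,0,0,0,0]]
end [433.066  42.658  85.994] [ 0.712 -0.703  0.     0.   ]
scene throat [301.612 343.26 ]
[270.454 349.82 ] [256 326  33  45 610] dark level 66.16065573770491 before 112.6639344262295
[302.766 344.327] [289 331  28  26 441] dark level 34.816326530612244 before 69.41043083900227
[277.302 374.349] [273 371   9   8  43] dark level 53.325581395348834 before 84.0
scene [279.242 362.348] 66 [ 592.589 -225.242]
side [373.766  90.906] 64 [ 455.859 -601.801]
```

The throat is now uniformly dark (28×26 px at (303,344)), which fits sinkers resting on the plunger. Next I stand the scoop back on the shelf.

servo_tool(moves=[[0.001, -0.001, 0.063, 0, 0, 0], [0, -0.001, 0.063, 0, 0, 0], [0.001, -0.002, 0.063, 0, 0.001, 0], [0, -0.001, 0.063, 0, 0, 0], [0.001, -0.002, 0.063, 0, 0.001, 0]])

```text
clock: 19.9
ee_pos: [436.6, 41.3, 105.0]
eef_rot: [0.711, -0.703, 0.001, -0.001]
ft_force: [0.5, -0.4, -1.6]
finger_gap: 12.6
gripper_force: 99.0
```

servo_tool(moves=[[0, 0, 0.021, 0, 0, 0], [0, 0, 0.021, 0, 0, 0], [0, 0, 0.018, 0, 0, 0], [0, 0, 0, 0, 0, 0], [0, 0, 0, 0, 0, 0]])

```text
clock: 20.4
ee_pos: [435.4, 41.5, 87.5]
eef_rot: [0.711, -0.703, 0.001, -0.0]
ft_force: [-0.0, -0.8, -1.2]
finger_gap: 12.5
gripper_force: 98.7
```

servo_tool(moves=[[0, 0, 0.006, 0, 0, 0], [0, 0, 0.005, 0, 0, 0], [0, 0, 0.003, 0, 0, 0], [0, 0, 0, 0, 0, 0], [0, 0, 0, 0, 0, 0]])

```text
clock: 20.9
ee_pos: [435.0, 41.5, 82.8]
eef_rot: [0.711, -0.703, 0.0, 0.0]
ft_force: [0.5, -0.6, -1.0]
finger_gap: 12.9
gripper_force: 98.7
```

servo_tool(moves=[[0, 0, 0.003, 0, 0, 0], [0, 0, 0.002, 0, 0, 0], [0, 0, 0.002, 0, 0, 0], [0, 0, 0, 0, 0, 0], [0, 0, 0, 0, 0, 0]])

```text
clock: 21.4
ee_pos: [435.1, 41.5, 80.8]
eef_rot: [0.711, -0.703, 0.0, 0.0]
ft_force: [0.1, 0.0, -1.0]
finger_gap: 12.6
gripper_force: 98.9
```

servo_tool(moves=[[0, 0, 0.002, 0, 0, 0], [0, 0, 0.002, 0, 0, 0], [0, 0, 0, 0, 0, 0], [0, 0, 0, 0, 0, 0], [0, 0, 0, 0, 0, 0]])

```text
clock: 21.9
ee_pos: [435.6, 41.4, 80.6]
eef_rot: [0.711, -0.703, 0.001, -0.0]
ft_force: [-3.0, 0.6, 16.1]
finger_gap: 12.8
gripper_force: 101.5
```

servo_tool(moves=[[0, 0, -0.002, 0, 0, 0], [0, 0, 0, 0, 0, 0], [0, 0, 0, 0, 0, 0], [0, 0, 0, 0, 0, 0], [0, 0, 0, 0, 0, 0]])

```text
clock: 22.4
ee_pos: [435.4, 41.4, 80.6]
eef_rot: [0.711, -0.703, 0.001, -0.0]
ft_force: [-1.3, -0.7, 8.2]
finger_gap: 12.4
gripper_force: 100.4
```

servo_tool(moves=[[0, 0, 0, 0, 0, 0], [0, 0, 0, 0, 0, 0], [0, 0, 0, 0, 0, 0], [0, 0, 0, 0, 0, 0], [0, 0, 0, 0, 0, 0]], gripper=70)

```text
clock: 22.9
ee_pos: [435.0, 41.5, 80.1]
eef_rot: [0.711, -0.703, 0.0, 0.0]
ft_force: [0.1, -1.0, 0.1]
finger_gap: 69.9
gripper_force: 0.0
```

servo_tool(moves=[[0, 0, -0.05, 0, 0, 0], [0, 0, -0.1, 0, 0, 0], [0, 0, -0.12, 0, 0, 0], [0, 0, -0.12, 0, 0, 0], [0, 0, -0.06, 0, 0, 0]])

```text
clock: 23.4
ee_pos: [436.0, 41.5, 218.0]
eef_rot: [0.711, -0.703, 0.002, -0.001]
ft_force: [0.4, -0.1, -0.8]
finger_gap: 70.0
gripper_force: 0.0
```

Run:
```python
from h import *
ims={n:vision.capture(n) for n in ("scene","side")}
for n in ims: cv2.imwrite(f"pics/f_{n}.png",ims[n][:,:,::-1])
o=sensors.get_obs(); p=o['ee_pos']; print(p,o['q'])
# brass knob by colour in both views
C={}
for n in ims:
    h=cv2.cvtColor(cv2.imread(f"pics/{n}0.png"),cv2.COLOR_BGR2HSV)
    c0=proj(n,(499,-203,85)); m=np.zeros(h.shape[:2],np.uint8); cv2.circle(m,tuple(int(t) for t in c0),28,255,-1)
    d=cv2.inRange(h,(17,150,60),(32,255,255))&m
    k,l,s,ce=cv2.connectedComponentsWithStats(d); i=1+np.argmax(s[1:,4]); C[n]=ce[i]
    rr=cv2.minAreaRect(np.argwhere(l==i)[:,::-1].astype(np.float32)); print(n,c0,ce[i],s[i],rr)
print(tri(ray("scene",C["scene"]),ray("side",C["side"])),plane("scene",C["scene"],85),plane("side",C["side"],85))
# handle top (brown) now: side and scene
for n in ims: print(n,'handle top exp',proj(n,(437,36,130)))
P=np.array([470,-190,260.])
plan([(P,down(180),14)])
```

```text
[436.614  41.512 217.554] [-0.072  0.132 -0.396  1.038 -0.001 -1.654]
scene [236.275 311.907] [233.958 314.023] [221 301  29  27 430] ((234.7000274658203, 314.10003662109375), (24.59674835205078, 21.0190372467041), 26.56505012512207)
side [344.567 146.682] [344.253 145.892] [336 140  17  14 194] ((344.19512939453125, 145.74391174316406), (15.791709899902344, 13.141351699829102), 6.34019136428833)
(array([ 498.967, -207.548,   84.474]), np.float64(2.9922592296333828)) [ 497.644 -208.037   85.   ] [ 500.219 -205.98    85.   ]
scene handle top exp [276.118 183.99 ]
side handle top exp [359.297 206.622]
[[0.055,-0.007,-0.01,0,0,0.144],[0.054,-0.014,-0.01,0,0,0.144],[0.052,-0.02,-0.01,0,0,0.144],[0.05,-0.025,-0.01,0,0,0.144],[0.046,-0.031,-0.01,0,0.001,0.144]]
[[0.043,-0.036,-0.01,-0.001,0,0.144],[0.038,-0.04,-0.01,0,0.001,0.144],[0.034,-0.044,-0.01,-0.001,0,0.144],[0.028,-0.048,-0.01,-0.001,0.001,0.144],[0.023,-0.051,-0.01,0,0,0.144]]
[[0.017,-0.053,-0.01,-0.001,0.001,0.144],[0.011,-0.055,-0.01,0,0,0.144],[0.005,-0.056,-0.01,-0.001,0.001,0.143],[-0.002,-0.055,-0.01,0,0,0.144],[0,0,0,0,0,0]]
end [ 469.944 -189.936  259.934] [-0. -1.  0. -0.]
```

servo_tool(moves=[[0.055, -0.007, -0.01, 0, 0, 0.144], [0.054, -0.014, -0.01, 0, 0, 0.144], [0.052, -0.02, -0.01, 0, 0, 0.144], [0.05, -0.025, -0.01, 0, 0, 0.144], [0.046, -0.031, -0.01, 0, 0, 0.144]])

```text
clock: 24.0
ee_pos: [446.6, -41.5, 229.2]
eef_rot: [-0.485, 0.875, 0.0, -0.001]
ft_force: [-0.1, -0.7, -0.1]
finger_gap: 70.4
gripper_force: 0.0
```

servo_tool(moves=[[0.043, -0.036, -0.01, 0, 0, 0.144], [0.038, -0.04, -0.01, 0, 0, 0.144], [0.034, -0.044, -0.01, 0, 0, 0.144], [0.028, -0.048, -0.01, 0, 0, 0.144], [0.023, -0.051, -0.01, 0, 0, 0.144]])

```text
clock: 24.5
ee_pos: [458.5, -124.2, 244.2]
eef_rot: [-0.222, 0.975, 0.0, -0.001]
ft_force: [0.8, -0.6, -0.2]
finger_gap: 70.1
gripper_force: 0.0
```

servo_tool(moves=[[0.017, -0.053, -0.01, 0, 0, 0.144], [0.011, -0.055, -0.01, 0, 0, 0.144], [0.005, -0.056, -0.01, 0, 0, 0.143], [-0.002, -0.055, -0.01, 0, 0, 0.144], [0, 0, 0, 0, 0, 0]])

```text
clock: 25.0
ee_pos: [468.5, -191.3, 256.3]
eef_rot: [0.002, 1.0, -0.0, -0.0]
ft_force: [0.0, 0.0, -0.1]
finger_gap: 70.0
gripper_force: 0.0
```

Run:
```python
from h import *
o=sensors.get_obs(); p=o['ee_pos']; print(p,R.from_quat(o['eef_rot']).as_euler('xyz',degrees=True),o['q'])
m=vision.camera_model("wrist"); im=vision.capture("wrist"); cv2.imwrite("pics/g.png",im[:,:,::-1])
o=sensors.get_obs(); print(o['ee_pos'])
h=cv2.cvtColor(im,cv2.COLOR_RGB2HSV)
print('exp knob',proj(m,(502,-207,85)),'hopper',proj(m,np.r_[H,190]))
c0=proj(m,(499,-207,85)); k0=np.zeros(h.shape[:2],np.uint8); cv2.circle(k0,tuple(int(t) for t in c0),55,255,-1)
d=cv2.inRange(h,(17,150,60),(32,255,255))&k0
k,l,s,ce=cv2.connectedComponentsWithStats(d); i=1+np.argmax(s[1:,4]); print(ce[i],s[i],cv2.minAreaRect(np.argwhere(l==i)[:,::-1].astype(np.float32)))
print(plane(m,ce[i],88))
# sinkers in throat, dark and round
g=im.max(2); print('throat',proj(m,np.r_[H,120]),h.shape)
sc=vision.capture("scene"); cv2.imwrite("pics/g_scene.png",sc[:,:,::-1])
g=cv2.resize(sc[318:372,275:330].max(2),None,fx=6,fy=6,interpolation=cv2.INTER_CUBIC)
c=cv2.HoughCircles(cv2.GaussianBlur(g,(7,7),1.5),cv2.HOUGH_GRADIENT,1,22,param1=60,param2=12,minRadius=20,maxRadius=34)
print(None if c is None else [(275+x/6,318+y/6,r/6) for x,y,r in c[0][:8]])
b=sc[334:356,288:319].max(2); print(b[::3,::3])
```

```text
[ 468.461 -191.289  256.32 ] [-179.959   -0.017  179.762] [-0.532  0.242 -0.154  1.176 -0.001 -0.528]
[ 468.083 -190.22   256.21 ]
exp knob [310.075 217.607] hopper [311.926 424.867]
[308.028 214.852] [ 287  191   41   51 1699] ((307.0, 216.0), (50.0, 40.0), 90.0)
[ 498.356 -208.677   88.   ]
throat [314.933 359.28 ] (400, 640, 3)
None
[[ 87  68  74  77  68  29  35  27  65  67  82]
 [ 73  64  58  60  48  36  40  35  55  65  75]
 [ 57  31  34  26  51  39  41  36  49  66  65]
 [ 39  36  39  37  55  68  39  29  31  31  63]
 [ 89  36  42  37  72  90  44  37  40  31 107]
 [144  55  40  29  32  40  48  37  38  63 138]
 [147 120  81  30  54  35  40  51  53 138 137]
 [143 144 131  71  56  50  45 120 147 141 136]]
```

The throat pixels show four separate dark discs with bright gaps between them, so all four sinkers are in the hopper above the shut plunger. The knob is at about (501, -207, 85) in all three views. Descending on it.

Run:
```python
from h import *
plan([((501,-207,166),down(180),5),((501,-207,66),down(180),5)])
```

```text
[[-0.022,-0.012,0.06,0,0,0],[-0.022,-0.012,0.06,0,0,0.001],[-0.022,-0.011,0.06,0,0,0],[-0.022,-0.012,0.06,0,-0.001,0.001],[-0.023,-0.011,0.061,0,0,0]]
[[0,0,0.067,0,0,0],[0,0,0.067,0,0,0],[0,0,0.066,0,0,0],[0,0,0.067,0,0,0],[0,0,0.066,0,0,0]]
end [ 501.112 -206.85    66.049] [-0.  1.  0. -0.]
```

servo_tool(moves=[[-0.022, -0.012, 0.06, 0, 0, 0], [-0.022, -0.012, 0.06, 0, 0, 0.001], [-0.022, -0.011, 0.06, 0, 0, 0], [-0.022, -0.012, 0.06, 0, 0, 0.001], [-0.023, -0.011, 0.061, 0, 0, 0]])

```text
clock: 25.6
ee_pos: [501.6, -206.3, 165.9]
eef_rot: [-0.001, 1.0, -0.0, -0.0]
ft_force: [-1.0, 0.1, -0.5]
finger_gap: 69.4
gripper_force: 0.0
```

servo_tool(moves=[[0, 0, 0.03, 0, 0, 0], [0, 0, 0.03, 0, 0, 0], [0, 0, 0, 0, 0, 0], [0, 0, 0, 0, 0, 0], [0, 0, 0, 0, 0, 0]])

```text
clock: 26.1
ee_pos: [502.0, -207.5, 149.9]
eef_rot: [0.001, 1.0, -0.001, 0.001]
ft_force: [-0.6, 0.5, -0.5]
finger_gap: 70.3
gripper_force: 0.0
```

Run:
```python
from h import *
o=sensors.get_obs(); p=o['ee_pos']; print(p,o['ft_force'])
plan([((501,-207,66),down(180),5)])
```

```text
[ 502.04  -207.502  149.91 ] [-0.586  0.502 -0.549]
[[0.001,0,0.056,0,0,0],[0.001,0.001,0.056,0,0.001,0],[0.001,0,0.056,-0.001,0,-0.001],[0,0,0.056,0,0.001,0],[0.001,0.001,0.056,-0.001,0,-0.001]]
end [ 500.921 -206.994   65.908] [-0.  1.  0.  0.]
```

servo_tool(moves=[[0.001, 0, 0.056, 0, 0, 0], [0.001, 0, 0.056, 0, 0, 0], [0.001, 0, 0.056, 0, 0, 0], [0, 0, 0.056, 0, 0, 0], [0, 0, 0.05, 0, 0, 0]])

```text
clock: 26.6
ee_pos: [501.2, -207.6, 66.8]
eef_rot: [0.001, 1.0, -0.001, 0.001]
ft_force: [-1.4, -0.3, -1.3]
finger_gap: 70.2
gripper_force: 0.0
```

servo_tool(moves=[[0, 0, 0, 0, 0, 0], [0, 0, 0, 0, 0, 0], [0, 0, 0, 0, 0, 0], [0, 0, 0, 0, 0, 0], [0, 0, 0, 0, 0, 0]])

```text
clock: 27.1
ee_pos: [501.3, -207.7, 67.5]
eef_rot: [0.001, 1.0, -0.001, 0.001]
ft_force: [-0.2, -0.3, -0.3]
finger_gap: 69.7
gripper_force: 0.0
```

servo_tool(moves=[[0, 0, 0.003, 0, 0, 0], [0, 0, 0, 0, 0, 0], [0, 0, 0, 0, 0, 0], [0, 0, 0, 0, 0, 0], [0, 0, 0, 0, 0, 0]], gripper=0, force=100)

```text
clock: 27.6
ee_pos: [500.9, -207.9, 66.4]
eef_rot: [0.001, 1.0, -0.001, 0.0]
ft_force: [-2.2, -1.3, 4.7]
finger_gap: 27.4
gripper_force: 97.9
```

servo_tool(moves=[[0, 0, 0, 0, 0, 0], [0, 0, 0, 0, 0, 0], [0, 0, 0, 0, 0, 0], [0, 0, 0, 0, 0, 0], [0, 0, 0, 0, 0, 0]])

```text
clock: 28.1
ee_pos: [500.9, -207.9, 66.4]
eef_rot: [0.001, 1.0, -0.001, 0.0]
ft_force: [-2.1, -1.5, 4.8]
finger_gap: 27.7
gripper_force: 97.9
```

servo_tool(moves=[[0.013, 0, 0, 0, 0, 0], [0.013, 0, 0, 0, 0, 0], [0.013, 0, 0, 0, 0, 0], [0.013, 0, 0, 0, 0, 0], [0.013, 0, 0, 0, 0, 0]])

```text
clock: 28.6
ee_pos: [482.5, -208.5, 66.5]
eef_rot: [0.001, 1.0, -0.001, 0.002]
ft_force: [5.7, -4.0, 0.1]
finger_gap: 27.9
gripper_force: 98.2
```

servo_tool(moves=[[0.013, 0, 0, 0, 0, 0], [0.013, 0, 0, 0, 0, 0], [0.013, 0, 0, 0, 0, 0], [0.013, 0, 0, 0, 0, 0], [0.013, 0, 0, 0, 0, 0]])

```text
clock: 29.1
ee_pos: [463.5, -209.1, 66.6]
eef_rot: [0.001, 1.0, -0.002, 0.002]
ft_force: [8.1, -7.4, -2.6]
finger_gap: 27.3
gripper_force: 98.4
```

servo_tool(moves=[[0.013, -0.001, 0, 0, 0, 0], [0.013, -0.001, 0, 0, 0, 0], [0.013, -0.001, 0, 0, 0, 0], [0.013, -0.001, 0, 0, 0, 0], [0.01, -0.001, 0, 0, 0, 0]])

```text
clock: 29.6
ee_pos: [445.1, -209.9, 66.5]
eef_rot: [0.001, 1.0, -0.001, 0.002]
ft_force: [9.4, -1.9, -2.2]
finger_gap: 27.5
gripper_force: 98.5
```

servo_tool(moves=[[0.004, 0, 0, 0, 0, 0], [0.004, 0, 0, 0, 0, 0], [0, 0, 0, 0, 0, 0], [0, 0, 0, 0, 0, 0], [0, 0, 0, 0, 0, 0]])

```text
clock: 30.1
ee_pos: [443.0, -209.9, 66.6]
eef_rot: [0.001, 1.0, -0.001, 0.002]
ft_force: [8.8, -3.6, -2.8]
finger_gap: 27.1
gripper_force: 98.5
```

servo_tool(moves=[[0.004, 0, 0, 0, 0, 0], [0.003, 0, 0, 0, 0, 0], [0, 0, 0, 0, 0, 0], [0, 0, 0, 0, 0, 0], [0, 0, 0, 0, 0, 0]])

```text
clock: 30.6
ee_pos: [442.8, -210.0, 66.7]
eef_rot: [0.0, 1.0, -0.001, 0.004]
ft_force: [16.8, -1.4, -8.4]
finger_gap: 27.2
gripper_force: 98.9
```

The force jumped to 17 N with no further travel at 58 mm drawn, so the plunger is on its stop. I check that the throat has emptied and the sinkers are in the tray.

Run:
```python
from h import *
ims={n:vision.capture(n) for n in ("scene","side","wrist")}
for n in ims: cv2.imwrite(f"pics/k_{n}.png",ims[n][:,:,::-1])
print(ims["scene"][334:356,288:319].max(2)[::3,::3])
# dark round blobs in tray as seen by the side camera, new against the picture before
a=cv2.imread("pics/f_side.png").max(2).astype(int); b=ims["side"].max(2).astype(int)
c=np.array([proj("side",(H[0]+x,H[1]+y,z)) for x in (-57,57) for y in (-57,57) for z in (5,60)]); m=np.zeros(b.shape,np.uint8)
cv2.fillConvexPoly(m,cv2.convexHull(c.astype(np.int32)),1); print(c.min(0),c.max(0))
k,l,s,ce=cv2.connectedComponentsWithStats(((a-b>20)&(m>0)).astype(np.uint8))
for i in range(1,k):
    if s[i,4]>5: print('side',ce[i],s[i],b[l==i].mean(),a[l==i].mean(),plane("side",ce[i],15))
for n in ("scene","side"):
    A=cv2.imread(f"pics/f_{n}.png").max(2).astype(int);B=ims[n].max(2).astype(int)
    k,l,s,ce=cv2.connectedComponentsWithStats(((A-B>40)&(B<60)).astype(np.uint8))
    for i in range(1,k):
        if 15<s[i,4]<150: print(n,ce[i],s[i,2:],plane(n,ce[i],15)[:2])
for n in ims:
    h=cv2.cvtColor(ims[n],cv2.COLOR_RGB2HSV)
# scoop still standing: brown handle top
h=cv2.cvtColor(ims["side"],cv2.COLOR_RGB2HSV); e=proj("side",(437,36,85)); 
print('handle px',e,h[int(e[1]),int(e[0])],[tuple(h[int(y),int(x)]) for x,y in [proj("side",(437,36,z)) for z in (60,110,125)]])
print(sensors.get_obs()['ft_force'])
```

```text
[[ 82  66  70  72  75  76  78  73  69  65  77]
 [ 68  65  70  73  74  75  74  74  71  63  72]
 [ 56  64  69  67  57  57  57  56  69  66  62]
 [ 50  64  59  57  56  56  58  57  55  64  60]
 [ 90  65  98  68  55  57  57  56  56  55 105]
 [137  77 101  97  59  63  52  56  55  71 131]
 [140 120  97  65  56  61  50  53  66 131 131]
 [137 139 135  71  45  44  41  98 140 138 130]]
[267.422 133.499] [320.293 181.85 ]
side [282.467 141.733] [282 138   2   8  15] 77.46666666666667 148.66666666666666 [ 685.075 -282.398   15.   ]
side [303.2 140.7] [302 139   3   4  10] 117.7 145.8 [ 628.107 -296.991   15.   ]
side [292.303 163.477] [287 157  14  13 109] 90.43119266055047 129.80733944954127 [ 636.124 -196.14    15.   ]
scene [ 56.569 136.845] [11 29 58] [-150.681  -26.663]
scene [114.1 190.2] [ 8  7 20] [ 79.577 -80.789]
side [545.516   6.452] [ 4 15 31] [ -225.515 -1412.756]
side [407.353  13.353] [ 6  5 17] [  369.962 -1245.852]
side [636.25   18.167] [ 7  7 24] [ -567.125 -1337.358]
side [373.769  45.218] [27 16 78] [ 485.608 -920.548]
side [632.414  53.034] [ 6  8 29] [ -448.33  -1005.332]
side [398.695  56.695] [ 9 16 59] [ 387.148 -842.709]
side [380.172  82.034] [26  6 29] [ 439.453 -652.704]
side [371.438  99.258] [33  9 89] [ 458.268 -542.439]
side [365.824 152.157] [ 9 11 51] [ 448.133 -276.645]
side [576.78  250.549] [15 12 82] [-31.537 -25.003]
handle px [357.897 221.316] [ 15 161 160] [(np.uint8(14), np.uint8(153), np.uint8(163)), (np.uint8(14), np.uint8(162), np.uint8(148)), (np.uint8(14), np.uint8(161), np.uint8(157))]
[16.626 -0.784 -7.803]
```

Run:
```python
from h import *
for f in ("scene0","g_scene","k_scene"):
    b=cv2.imread(f"pics/{f}.png").max(2); print(f); print(b[336:364:2,292:316:2])
b=cv2.imread("pics/k_side.png").max(2); a=cv2.imread("pics/f_side.png").max(2); print(b[152:176:1,282:308:2]); print(a[152:176:2,282:308:2])
```

```text
scene0
[[ 59  59  61  63  66  69  67  66  64  65  62  58]
 [ 66  67  61  54  56  60  61  62  64  64  62  58]
 [ 74  71  68  66  60  53  48  47  49  51  61  57]
 [ 76  76  75  71  68  65  59  53  47  47  51  58]
 [ 81  78  75  75  74  71  69  65  57  50  46  47]
 [ 81  81  82  77  78  75  74  70  68  65  58  51]
 [ 77  78  83  83  81  80  77  74  72  70  67  62]
 [ 72  77  77  78  82  83  83  79  75  75  71  74]
 [ 79  68  75  78  77  79  84  83  82  78  80 105]
 [116  88  69  71  73  79  78  79  83  96 113 123]
 [126 125 116  92  87  82  89  95 112 123 125 122]
 [127 125 129 129 128 125 126 126 126 126 124 121]
 [127 128 128 127 127 128 126 127 126 124 124 119]
 [128 127 127 130 128 129 129 127 124 125 120 124]]
g_scene
[[ 72  69  73  75  55  31  38  38  38  32  57  70]
 [ 40  34  36  51  42  36  38  40  38  34  53  70]
 [ 30  34  31  32  51  34  39  41  38  32  49  63]
 [ 37  37  39  31  56  59  40  36  28  28  29  29]
 [ 40  41  39  33  55  85  76  50  32  35  36  33]
 [ 42  42  37  36  72  91  88  44  35  38  40  36]
 [ 37  36  36  41  58  64  79  52  37  41  40  34]
 [ 67  64  50
[... 2349 characters left out ...]
4 125 127 125 124 120 125 124 120 127]]
[[ 84  77 121 164 169 174 172 178 150 102  84  85  82]
 [ 97  83  88  72 119 161 178 130  91  84  87  83  83]
 [131 121  85  82  80  79 103  86  88  82  85  86  85]
 [131 134 135 137 135 136 131  95  88  84  89  85  93]
 [130 132 127 134 128 129 129 110  84  83  90  90  86]
 [135 131 129 131 130 128 132 115  85  85  87  92  88]
 [127 129 131 129 127 131 131 131  91  89  84  87  87]
 [126 131 132 128 131 128 133 132 111  85  82  84  86]
 [131 128 129 131 133 131 128 128 133 101 121 137  82]
 [124 125 127 129 129 125 124 131 128 131 131 132 137]
 [123 122 127 119 126 128 128 126 123 124 124 124 127]
 [122 129 127 125 128 129 122 130 126 126 124 123 124]]
```

The side camera shows a 2×2 group of four sinkers in the catch tray. The throat is clear, the scoop is standing, and the plunger is held at its stop.

```bash
python3 -c "
from station import env
print(env.hand_in())"
```

```text
the job is handed in; nothing more can be done
None
```

The job is handed in: all four sinkers were poured with the plunger shut and are now in the catch tray, the scoop stands upright on the shelf, and the plunger is held fully back in the gripper.

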